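# Load the spice-tin dispenser in order

## Task

Refill the slanted gravity-feed tin dispenser: slide its gate fully open by the orange knob, then feed the three spice tins into the top of the channel one at a time, red first so that it comes out first, then yellow, then green, letting each slide down and settle before the next. Then slide the gate fully shut behind them, and leave the other things on the counter where they stand.

Things in the scene. Friction and masses are not known exactly. Their poses are not given: they have to be found in the camera images.
- stand: dark wooden foot of the dispenser, base plate 220 x 120 x 14 mm, immovable; origin under its centre; x: the level direction in which the channel runs down, roughly away from the robot
- chute: straight open trough on the stand. Origin: on the bottom stop, on the line the axis of a loaded tin follows. z: up the channel, leaning 30 degrees from vertical towards the robot side; x: out of the floor, square to it, up and away; y: across, level, to the gate knob's side. Steel floor 60 mm wide, face at x = -22 mm, z = -6 to 250 mm; side walls 48 mm apart, z = 0 to 170 mm
- mouth (a point): 222 mm up the channel: centre of a tin lying lengthwise on the bare upper floor, its nose between the guides, gate blade 12 mm ahead; let go here it slides down by itself. Guides z = 183 to 205 mm, 47 mm apart at the bottom, 60 mm at the top, up to x = 24 mm; above them no side walls. Keeper strips over the channel's edges (inner face x = 26 mm) z = 55 to 170, flared to 193 mm. Axes as chute
- seat1 (a point): centre of the lowest tin when it rests on the stop (28 mm up the centre line); axes as chute
- seat2 (a point): centre of the second tin when it rests on the first (84 mm up); axes as chute
- seat3 (a point): centre of the third tin when it rests on the second (140 mm up); axes as chute
- gate (a joint): slide of the black gate blade across the channel, along chute's +y as it opens: 0 = fully shut, 0.062 m = end stop, fully open; below about 0.051 it still stands in the channel. Stays where it is left, slides with about 1.5 N
- gate_knob (a point): middle of the orange knob of the gate, a vertical cylinder 20 mm across and 35 mm tall (its top 17 mm above this point) on a thin upright post; it moves with the gate, 75 mm to the +y side of the channel's centre line when shut. Free space of 30 mm and more all round it for fingers. Axes as chute
- red_tin: red spice tin, a plain cylinder 44 mm in diameter and 56 mm tall, about 90 g, standing upright on the counter; origin at the centre of its underside, z towards its lid
- yellow_tin: yellow spice tin, a plain cylinder 44 mm in diameter and 56 mm tall, about 90 g, standing upright on the counter; origin at the centre of its underside, z towards its lid
- green_tin: green spice tin, a plain cylinder 44 mm in diameter and 56 mm tall, about 90 g, standing upright on the counter; origin at the centre of its underside, z towards its lid
- red_center (a point): centre of the red tin, 28 mm above its underside
- yellow_center (a point): centre of the yellow tin, 28 mm above its underside
- green_center (a point): centre of the green tin, 28 mm above its underside
- salt_pot: bystander: small white ceramic salt pot, 42 mm across and 46 mm tall, standing among the tins; origin under its centre
- torch: bystander: black pocket torch standing on its end, 46 mm across and 135 mm tall; origin under its centre
- candle: bystander: green glass candle mug, 76 mm across and 95 mm tall; origin under its centre
Mind the look-alikes: they are no part of the job. What is meant by the red_tin is not pink, and is the larger of those in its own colour.

How it is judged:
On the way, in this order (a step that is already met when the one before it is completed fails the run):
1. the gate is slid fully open (joint past 0.052 m) (value of joint gate above 0.052 m), for 0.1 s.
2. the red tin has slid down and settled on the stop, its centre within 15 mm of its place (distance between red_center and seat1 below 0.015 m and angle between the z axis of red_tin and the z axis of chute, either way round below 0.2 rad and linear speed of red_tin below 0.02 m/s), for 0.2 s.
3. the yellow tin has slid down and settled on the red one, its centre within 15 mm of its place (distance between yellow_center and seat2 below 0.015 m and angle between the z axis of each of yellow_tin, red_tin and the z axis of chute, either way round below 0.2 rad and linear speed of yellow_tin below 0.02 m/s and distance between red_center and seat1 below 0.015 m), for 0.2 s.
4. the green tin has slid down and settled on the yellow one, its centre within 15 mm of its place (distance between green_center and seat3 below 0.015 m and angle between the z axis of each of green_tin, red_tin, yellow_tin and the z axis of chute, either way round below 0.2 rad and linear speed of green_tin below 0.02 m/s and distance between red_center and seat1 below 0.015 m and distance between yellow_center and seat2 below 0.015 m), for 0.2 s.
At the end, for the whole second after the job is handed in: The red tin lies at the bottom of the channel, yellow above it, green on top, each centre within 15 mm of its place, in line with the channel within 0.2 rad and at rest, and the gate is shut to within 6 mm (all of step 4 and linear speed of each of red_tin, yellow_tin below 0.02 m/s and value of joint gate below 0.006 m); the robot touches nothing.
It fails at once if the salt pot is pushed more than 30 mm from its place or tipped over (distance of salt_pot from where it was at the start of the episode above 0.03 m or angle between salt_pot's own z axis and vertical above 0.5 rad).
It fails at once if the torch is pushed more than 30 mm from its place or tipped over (distance of torch from where it was at the start of the episode above 0.03 m or angle between torch's own z axis and vertical above 0.5 rad).
It fails at once if the candle is pushed more than 30 mm from its place or tipped over (distance of candle from where it was at the start of the episode above 0.03 m or angle between candle's own z axis and vertical above 0.5 rad).
It also fails if it takes over 72 s, if anything falls off the work surface, if the arm or the gripper's body presses on something with over 40 N, if the wrist force passes 120 N, or if a joint passes its speed limit or range.

## Robot

A 6-joint arm with a two-finger parallel gripper is mounted at the origin on the work surface. World frame = base frame: x ahead of the robot, y to its left, z up, the work surface at z = 0. Lengths are in m, angles in rad, forces in N, time in s.
With the tool pointing down it reaches from about 0.35 to 0.85 m from the base axis. Payload 8.1 kg.
Tool frame: the origin (TCP) lies at the centre of the arm's flange, where the gripper is bolted on; the fingertips stand 186 mm ahead of it and the grasp point (between the pads) lies 167 mm ahead of it; z points along the fingers, y is the line along which they close (so a half turn about z gives the same grasp; the last joint's range is limited). The gripper opens to 93 mm and grips with 3 to 60 N. Pads are 15 mm wide; open, the fingers measure 128 mm over their backs; the gripper's body (75 mm by 188 mm) begins 65 mm behind the grasp point.
Start: joints at [1.109, 0.13, 1.488, -0, 1.523, -0.085], TCP at [0.221, 0.558, 0.405] pointing down, gripper open.
Joint ranges: [-2.96, 2.96], [-0.89, 2.26], [0.02, 2.5], [-1.34, 4.48], [0, 2.73], [-2.66, 2.66]. Speed limits (rad/s): [2.39, 2.39, 2.79, 3.14, 3.14, 3.14].

## Interface

Orientations are given as a rotation vector (axis times angle).
In Python, from plant import read_state, read_camera, camera_params, robot gives the robot as it stands.
- The arm moves only by the tool carry_out, never from a script. Its argument "targets" is a list of rows, each an object of numbers: "hand": the opening in per cent of the stroke, from 0 (shut) to 100 (fully open); "x", "y", "z": the shift along the tool's x, y, z in m; "ax", "ay", "az": the turn, a rotation vector about the tool's x, y, z in rad. In form: [{"hand": .., "x": .., "y": .., "z": .., "ax": .., "ay": .., "az": ..}, ...]. A call has 1 to 8 rows; each row is the pose to reach, as a shift and turn from the pose commanded when the call began, along the tool's axes at that moment; what a row does not reach only later rows make up. A row lasts 1/8 s, in which the tool goes at most 62.5 mm and 10.7 degrees, less where a joint would pass 70% of its speed; a pose out of reach is approached as far as the arm can. A call with a gripper value outside its range is refused whole. The fingers move at their own pace and stop on an object; "newtons" is the grip in N (left out, the last holds). Time passes only in rows, so rows that repeat a pose let the fingers close. It gives the time, the measured TCP pose, the force, the opening and the grip force at its end, in the units of the state.
- read_state(): the state, without advancing time (a new reading comes with each control period).
- read_camera(name): name is "side" or "top"; returns (picture, depth): 420x560x3 uint8, blue, green, red; 420x560 float32, m along the optical axis (not along the pixel's ray), 0 where there is no reading.
- camera_params(name): a dict with "fx", "fy", "cx", "cy" (pixels), "position" and "rotation" of the camera in the world. Camera axes: x right, y up, looking along -z (the intrinsics and any distortion apply to the point x, -y, -z); pixel columns grow to the right and rows downward; lengths in m; the calibration is good to about 2 mm. A picture is of the moment at which its call begins. camera_params takes no time and is no camera call.
- robot.close_job(): hands the job in; it is judged then, once.
The state is a dict: "t": time; "q": joint angles; "dq": joint speeds; "joint_torque": joint torques, N m; "tool_pos": TCP position; "orientation": TCP orientation; "force": force on the tool from outside, world axes, zero at the start; "wrist_torque": the same for the moment, N m; "opening": finger opening in m; "gripper_force": force on a finger pad.
Only numpy, scipy, OpenCV 4.12 (cv2) and the standard library are available. Lean on these libraries where they do the work, as an engineer would, in place of code of your own. Each camera call takes 0.05 s, during which the arm holds its last target. There are 200 camera calls.

## Working session

There is one attempt and no reset: what is moved stays moved. The work goes in short steps, Python scripts to look and compute and a tool call to move; the robot and the scene stay as the last step left them, time stands still between calls to the robot, and variables do not carry over. Pictures are saved under pics/ and viewed, at most 10 in all, crops included, and the job is handed in when it is done.

Besides the shell and the picture viewer there is one more tool, called after ">>>" by a JSON object that holds its "api" and its "payload", one argument or row to a line. carry_out: Moves the arm, as the interface text tells. Its arguments: {"type":"object","properties":{"targets":{"type":"array","items":{"type":"object","properties":{"hand":{"type":"number"},"x":{"type":"number"},"y":{"type":"number"},"z":{"type":"number"},"ax":{"type":"number"},"ay":{"type":"number"},"az":{"type":"number"}}}},"newtons":{"type":"number"}},"required":["targets"]}

```bash
mkdir -p pics; ls
python3 - <<'E'
from plant import *
import cv2,numpy as np
for n in("top","side"):
    p,d=read_camera(n);cv2.imwrite(f"pics/{n}0.png",p);np.save(f"{n}0.npy",d)
    print(camera_params(n))
print(read_state())
E
```

```text
pics
{'fx': 419.57905726426, 'fy': 419.57905726426, 'cx': 272.7782729564819, 'cy': 204.05001244302582, 'position': array([ 0.46580194, -0.02202926,  1.36368424]), 'rotation': array([ 0.06589363, -0.06580061, -1.54411101])}
{'fx': 500.22578690958176, 'fy': 500.22578690958176, 'cx': 276.1039269201997, 'cy': 212.75376104167458, 'position': array([ 0.39441656, -0.89271548,  1.02387831]), 'rotation': array([ 0.81115952, -0.09026507, -0.15591744])}
{'t': 0.1, 'q': array([ 1.10859852e+00,  1.31077795e-01,  1.48914902e+00,  2.64293947e-05,
        1.52303787e+00, -8.54042569e-02]), 'dq': array([ 0.00114062, -0.00344322, -0.00194943, -0.0005199 ,  0.00134746,
        0.00072514]), 'joint_torque': array([ 1.74012392e-03, -5.61342359e+01, -4.93095124e+01,  7.71402405e-02,
        2.90344778e-02, -7.16594536e-05]), 'tool_pos': array([0.22064854, 0.55773228, 0.40380853]), 'orientation': array([-5.88283273e-01, -3.08553411e+00,  2.51699528e-03]), 'force': array([ 0.47547657, -0.16370299,  0.71677214]), 'wrist_torque': array([ 0.00076525, -0.00936248,  0.02752613]), 'gripper_force': 0.0, 'opening': 0.09280595858453272}
```

View pics/top0.png

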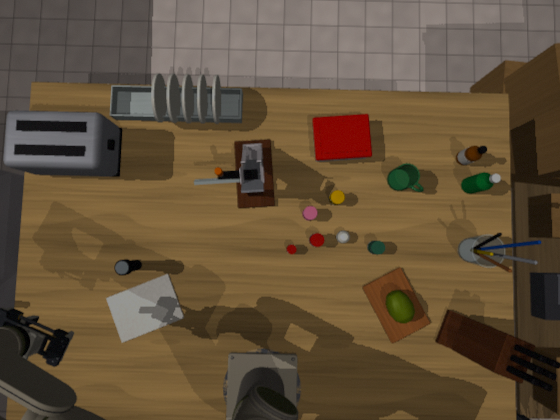

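View pics/side0.png

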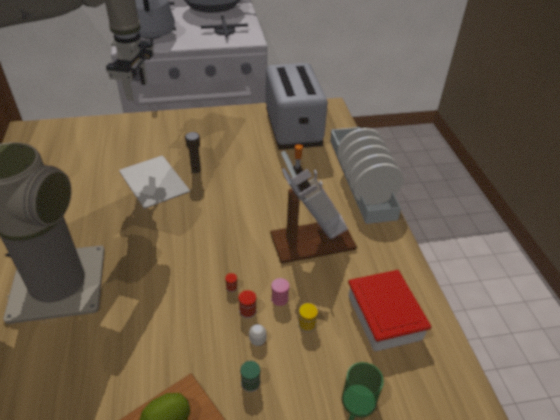

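Candidates: red – (316,240) large, (291,249) small, pink (310,213), red box (342,137). Yellow – (337,197). Green – (376,247) teal tin, (403,177) candle, (480,183) bottle. White – salt pot (343,237). I choose (316,240), (337,197) and (376,247), and will check them in one crop.

```bash
cat > h.py <<'E'
import numpy as np,cv2
from scipy.spatial.transform import Rotation as R
from plant import *
def ray(n,u,v):
    c=camera_params(n);u=np.asarray(u,float);v=np.asarray(v,float)
    d=np.stack([(u-c['cx'])/c['fx'],-(v-c['cy'])/c['fy'],-np.ones_like(u)],-1)
    return np.array(c['position']),d@R.from_rotvec(c['rotation']).as_matrix().T
def pts(n,D,u,v):
    o,d=ray(n,u,v); return o+d*D[np.asarray(v,int),np.asarray(u,int)][...,None]
def proj(n,P):
    c=camera_params(n);q=(np.atleast_2d(P)-c['position'])@R.from_rotvec(c['rotation']).as_matrix()
    return np.stack([c['cx']-c['fx']*q[:,0]/q[:,2],c['cy']+c['fy']*q[:,1]/q[:,2]],-1)
def plane(n,u,v,z):
    o,d=ray(n,u,v); return o+d*((z-o[2])/d[...,2])[...,None]
E
python3 - <<'E'
from h import *
a=cv2.imread('pics/top0.png');b=cv2.imread('pics/side0.png')
c1=cv2.resize(a[125:275,180:430],(800,480),interpolation=cv2.INTER_CUBIC)[:,:]
c2=cv2.resize(b[130:400,200:410],(467,600),interpolation=cv2.INTER_CUBIC)
c1=cv2.resize(c1,(330,198));c1=cv2.resize(a[125:265,185:285],(333,466),interpolation=cv2.INTER_CUBIC)
o=np.zeros((600,800,3),np.uint8);o[:,:467]=c2;o[:466,467:]=c1;cv2.imwrite('pics/crop.png',o)
for n in('top','side'):
    im=cv2.imread(f'pics/{n}0.png');D=np.load(f'{n}0.npy');h=cv2.cvtColor(im,cv2.COLOR_BGR2HSV)
    for nm,lo,hi in(('red',(0,190,80),(6,255,255)),('red2',(174,190,80),(179,255,255)),('pink',(150,60,80),(173,255,255)),('orange',(7,200,120),(16,255,255)),('yel',(20,190,100),(30,255,255)),('grn',(60,80,20),(100,255,255)),('blk',(0,0,0),(179,255,28))):
        m=cv2.inRange(h,lo,hi);k,l,s,c=cv2.connectedComponentsWithStats(m)
        for i in range(1,k):
            if 25<s[i,4]<3000:
                v,u=np.nonzero((l==i)&(D>0))
                if len(u)<5: continue
                P=pts(n,D,u,v);zt=np.percentile(P[:,2],90);T=P[P[:,2]>zt-.006]
                if -.5<P[:,1].mean()<.5 and zt<.6 and .2<P[:,0].mean()<.9: print(n,nm,s[i],'ztop %.3f'%zt,'topc',((T.min(0)+T.max(0))/2).round(3),'ext',(T.max(0)-T.min(0)).round(3))
E
```

```text
top red [ 313  114   59   46 2416] ztop 0.068 topc [ 0.795 -0.233  0.068] ext [0.149 0.183 0.012]
top red [310 233  14  14 148] ztop 0.058 topc [ 0.468 -0.159  0.057] ext [0.037 0.041 0.009]
top red [287 245  10   9  68] ztop 0.042 topc [ 0.437 -0.081  0.04 ] ext [0.025 0.026 0.007]
top pink [303 207  14  13 145] ztop 0.058 topc [ 0.551 -0.136  0.057] ext [0.038 0.041 0.011]
top orange [215 167   6   8  36] ztop 0.273 topc [0.641 0.127 0.272] ext [0.016 0.013 0.007]
top yel [331 190  14  14 156] ztop 0.058 topc [ 0.604 -0.223  0.056] ext [0.038 0.041 0.008]
top grn [388 164  35  28 651] ztop 0.091 topc [ 0.671 -0.427  0.093] ext [0.072 0.074 0.016]
top grn [368 241  17  13 174] ztop 0.058 topc [ 0.451 -0.349  0.057] ext [0.037 0.041 0.01 ]
top blk [114 128   8  48 127] ztop 0.021 topc [0.736 0.486 0.027] ext [0.157 0.013 0.023]
top blk [107 139   8  12  85] ztop 0.128 topc [0.736 0.472 0.127] ext [0.029 0.018 0.009]
top blk [244 169  14  11 138] ztop 0.211 topc [0.648 0.045 0.21 ] ext [0.023 0.034 0.011]
top blk [219 170  20   9 119] ztop 0.211 topc [0.644 0.103 0.21 ] ext [0.018 0.05  0.009]
top blk [248 192  15   4  37] ztop 0.092 topc [0.607 0.034 0.094] ext [0.005 0.042 0.015]
top blk [123 260  19  14 135] ztop 0.130 topc [0.377 0.4   0.132] ext [0.037 0.019 0.01 ]
side red [226 274  10  10  80] ztop 0.043 topc [ 0.44  -0.086  0.041] ext [0.024 0.029 0.008]
side red [239 291  17  15 193] ztop 0.060 topc [ 0.472 -0.165  0.058] ext [0.038 0.038 0.009]
side pink [272 279  16  25 281] ztop 0.059 topc [ 0.556 -0.141  0.059] ext [0.039 0.04  0.011]
side yel [299 303  19  17 249] ztop 0.059 topc [ 0.609 -0.224  0.058] ext [0.042 0.045 0.008]
side grn [242 362  17  17 228] ztop 0.059 topc [ 0.453 -0.354  0.058] ext [0.035 0.039 0.008]
side grn [344 384  31  32 740] ztop 0.092 topc [ 0.662 -0.454  0.093] ext [0.045 0.031 0.015]
```

View pics/crop.png

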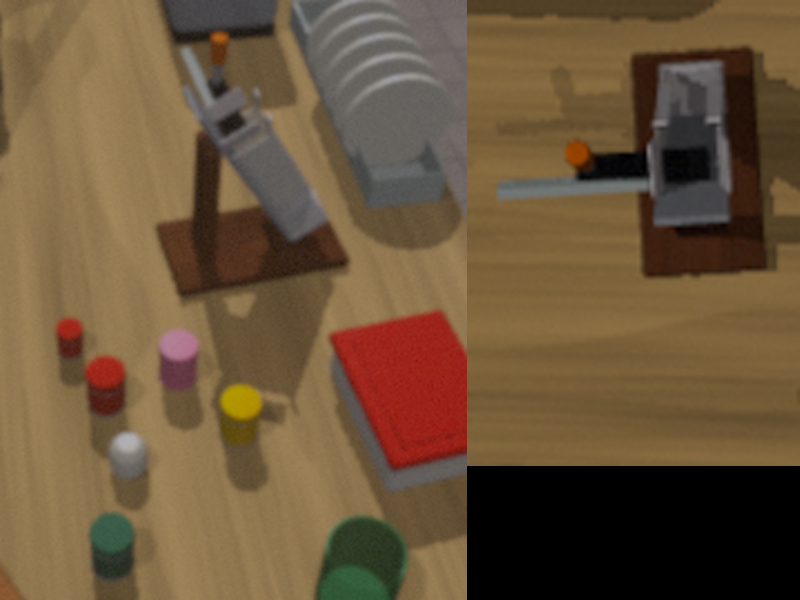

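The crop shows the large red tin, yellow tin and teal-green tin (plain cylinders about 41 mm across, tops at 58 mm, as described), with the salt pot beside red and the pink and small red look-alikes apart. The knob is at crop (577,154), with the blade shut across the channel. Next I fit the stand and chute.

Run:
```python
from h import *
C=[]
for n in('top','side'):
    D=np.load(f'{n}0.npy');im=cv2.imread(f'pics/{n}0.png');h=cv2.cvtColor(im,cv2.COLOR_BGR2HSV).reshape(-1,3)
    v,u=np.mgrid[0:420,0:560];P=pts(n,D,u.ravel(),v.ravel())
    ok=(P[:,0]>.5)&(P[:,0]<.82)&(P[:,1]>-.08)&(P[:,1]<.13)
    base=ok&(P[:,2]<.03)&(h[:,2]<105)&(h[:,0]<15)
    m=base.reshape(420,560).astype(np.uint8);k,l,s,c=cv2.connectedComponentsWithStats(m);i=1+np.argmax(s[1:,4])
    cn=max(cv2.findContours((l==i).astype(np.uint8),cv2.RETR_EXTERNAL,cv2.CHAIN_APPROX_NONE)[0],key=len)[:,0]
    W=plane(n,cn[:,0],cn[:,1],.014)[:,:2];r=cv2.minAreaRect((W*1000).astype(np.float32));print(n,'stand',r)
    sel=ok&(P[:,2]>.03)&(P[:,2]<.32)&(h[:,1]<70)&(h[:,2]>50);Q=P[sel]
    C.append((n,Q,h[sel]));np.save(f'Q{n}.npy',np.hstack([Q,h[sel]]))
    # RANSAC plane with normal about (cos30,0,sin30)
    rng=np.random.default_rng(0);best=None
    for _ in range(3000):
        a=Q[rng.choice(len(Q),3,False)];nn=np.cross(a[1]-a[0],a[2]-a[0]);L=np.linalg.norm(nn)
        if L<1e-5: continue
        nn/=L;nn*=np.sign(nn[0])
        if nn@[.866,0,.5]<.97: continue
        I=abs((Q-a[0])@nn)<.003
        if best is None or I.sum()>best.sum(): best=I
    S=Q[best];c=S.mean(0);nn=np.linalg.svd(S-c)[2][2];nn*=np.sign(nn[0])
    print(n,len(Q),best.sum(),'n',nn.round(3),'c',c.round(4),'min',S.min(0).round(3),'max',S.max(0).round(3))
```

```text
top stand ((678.934814453125, 42.37480545043945), (217.91912841796875, 118.25597381591797), 4.9543375968933105)
top 840 319 n [0.86  0.035 0.509] c [0.6234 0.0462 0.2055] min [0.592 0.009 0.035] max [0.724 0.128 0.258]
side stand ((682.4256591796875, 36.20745086669922), (217.2130584716797, 127.33049011230469), 5.679693698883057)
side 1799 331 n [ 0.856 -0.001  0.517] c [0.6452 0.0315 0.1814] min [0.597 0.002 0.037] max [0.733 0.129 0.26 ]
```

```bash
cat >> h.py <<'E'
PSI=0.09
cz=R.from_euler('z',PSI).as_matrix()
RC=cz@np.array([[.8660254,0,-.5],[0,1,0],[.5,0,.8660254]])  # columns x,y,z of chute
E
python3 - <<'E'
from h import *
s=np.array([.681,.040,0]) 
for n,sc in(('top',[.679,.0424,0]),('side',[.6824,.0362,0])):
    Q=np.load(f'Q{n}.npy')[:,:3];L=(Q-sc)@RC
    H,e=np.histogram(L[:,0],bins=np.arange(-.02,.16,.004));print(n,'x hist',dict(zip((e[:-1]*1000).round().astype(int).tolist(),H.tolist())))
    # upper floor: z>180
    m=np.median(L[(L[:,2]>.2)&(abs(L[:,1])<.028)][:,0]);F=L[(abs(L[:,0]-m)<.005)]
    F=F[abs(F[:,1])<.06]
    print(n,'floor x',m,'z max',np.sort(F[:,2])[-12:].round(3))
    for a in np.arange(.10,.3,.01):
        G=F[(F[:,2]>=a)&(F[:,2]<a+.01)]
        if len(G)>2: print(round(a,2),len(G),'y',G[:,1].min().round(3),G[:,1].max().round(3),'x',np.median(G[:,0]).round(4))
    im=cv2.imread(f'pics/{n}0.png');D=np.load(f'{n}0.npy');h=cv2.cvtColor(im,cv2.COLOR_BGR2HSV)
    v,u=np.nonzero(cv2.inRange(h,(4,170,100),(18,255,255))>0)
    P=pts(n,D,u,v);k=(P[:,2]>.22)&(P[:,2]<.30)&(P[:,0]>.55)&(P[:,0]<.72)&(abs(P[:,1]-.1)<.08);P=P[k]
    print('knob',len(P),P.min(0).round(3),P.max(0).round(3),'chute',((P-sc)@RC).mean(0).round(3))
E
```

```text
top x hist {-20: 0, -16: 0, -12: 0, -8: 0, -4: 0, 0: 0, 4: 0, 8: 0, 12: 0, 16: 0, 20: 0, 24: 0, 28: 0, 32: 0, 36: 0, 40: 0, 44: 2, 48: 17, 52: 262, 56: 61, 60: 52, 64: 46, 68: 29, 72: 29, 76: 26, 80: 29, 84: 25, 88: 27, 92: 36, 96: 35, 100: 38, 104: 113, 108: 5, 112: 7, 116: 1, 120: 0, 124: 0, 128: 0, 132: 0, 136: 0, 140: 0, 144: 0, 148: 0, 152: 0}
top floor x 0.054500086882934104 z max [0.264 0.265 0.265 0.265 0.265 0.265 0.265 0.266 0.266 0.266 0.267 0.268]
0.18 8 y -0.021 0.004 x 0.0545
0.19 21 y -0.021 0.057 x 0.0553
0.2 42 y -0.024 0.051 x 0.0551
0.21 32 y -0.029 0.034 x 0.0545
0.22 36 y -0.026 0.031 x 0.0542
0.23 28 y -0.026 0.031 x 0.0544
0.24 31 y -0.026 0.031 x 0.0545
0.25 31 y -0.026 0.03 x 0.0544
0.26 47 y -0.026 0.03 x 0.0528
knob 40 [0.633 0.118 0.265] [0.65  0.137 0.275] chute [0.11  0.088 0.249]
side x hist {-20: 0, -16: 0, -12: 0, -8: 0, -4: 0, 0: 0, 4: 0, 8: 0, 12: 0, 16: 0, 20: 0, 24: 0, 28: 0, 32: 0, 36: 0, 40: 3, 44: 13, 48: 6, 52: 126, 56: 212, 60: 114, 64: 120, 68: 116, 72: 110, 76: 108, 80: 110, 84: 118, 88: 123, 92: 106, 96: 111, 100: 111, 104: 115, 108: 52, 112: 14, 116: 11, 120: 0, 124: 0, 128: 0, 132: 0, 136: 0, 140: 0, 144: 0, 148: 0, 152: 0}
side floor x 0.05832813908439964 z max [0.263 0.263 0.264 0.264 0.264 0.264 0.264 0.265 0.266 0.267 0.267 0.267]
0.1 12 y -0.027 -0.018 x 0.0579
0.11 12 y -0.026 -0.02 x 0.058
0.12 11 y -0.024 -0.02 x 0.0584
0.13 12 y -0.026 0.034 x 0.0598
0.14 18 y -0.027 0.032 x 0.0589
0.15 10 y -0.025 0.022 x 0.0583
0.16 15 y -0.028 0.004 x 0.0586
0.17 15 y -0.026 -0.004 x 0.0582
0.18 18 y -0.025 0.035 x 0.0584
0.19 22 y -0.026 0.032 x 0.0584
0.2 22 y -0.025 0.058 x 0.0591
0.21 28 y -0.028 0.04 x 0.0584
0.22 15 y -0.027 0.035 x 0.0579
0.23 21 y -0.026 0.037 x 0.0579
0.24 14 y -0.024 0.031 x 0.0581
0.25 19 y -0.027 0.035 x 0.058
0.26 34 y -0.025 0.036 x 0.0562
knob 38 [0.638 0.114 0.267] [0.657 0.136 0.275] chute [0.112 0.09  0.249]
```

```bash
cat >> h.py <<'E'
o1=np.array([.679,.0424,0])+RC@[.0765,.0025,.016]; o2=np.array([.6824,.0362,0])+RC@[.0802,.0045,.016]
OC=(o1+o2)/2
YC=RC[:,1]
DOWN=lambda y: np.column_stack([np.cross(y,[0,0,-1.]),y,[0,0,-1.]])
def ydir(a): return np.array([-np.sin(a),np.cos(a),0])
FEED=np.column_stack([np.cross(YC,-RC[:,2]),YC,-RC[:,2]])
FLIP=np.diag([-1.,-1,1])
def go(gp,Rm,s=None,g=.167):
    s=s or read_state();R0=R.from_rotvec(s['orientation']).as_matrix()
    best=min([Rm,Rm@FLIP],key=lambda M:R.from_matrix(R0.T@M).magnitude())
    t=np.asarray(gp)-g*best[:,2]
    d=R0.T@(t-s['tool_pos']);w=R.from_matrix(R0.T@best).as_rotvec()
    print('d',d.round(4),'w',w.round(3),'| tcp',t.round(3)); return d,w
E
python3 - <<'E'
from h import *
print(o1,o2,OC,'mouth',OC+RC@[0,0,.222]); s=read_state();print(R.from_rotvec(s['orientation']).as_matrix().round(3))
print('knob chute',((np.array([.644,.126,.256])-OC)@RC).round(3))
go([.644,.126,.30],DOWN(YC));print(FEED.round(3))
E
```

```text
[0.73679049 0.05012539 0.05210641] [0.74320206 0.04620529 0.05395641] [0.73999627 0.04816534 0.05303141] mouth [0.62944552 0.03818882 0.24528905]
[[-0.93   0.368 -0.001]
 [ 0.368  0.93  -0.001]
 [ 0.    -0.002 -1.   ]]
knob chute [0.025 0.086 0.22 ]
d [-0.5525 -0.2458 -0.0629] w [-0.002 -0.001 -0.467] | tcp [0.644 0.126 0.467]
[[-0.863 -0.09   0.498]
 [-0.078  0.996  0.045]
 [-0.5    0.    -0.866]]
```

>>> {"api": "carry_out", "payload": {
  "targets": [
    {"hand": 65,"x": -0.05,"y": -0.02,"z": -0.06},
    {"hand": 65,"x": -0.552,"y": -0.246,"z": -0.063,"az": -0.467},
    {"hand": 65,"x": -0.552,"y": -0.246,"z": -0.063,"az": -0.467},
    {"hand": 65,"x": -0.552,"y": -0.246,"z": -0.063,"az": -0.467},
    {"hand": 65,"x": -0.552,"y": -0.246,"z": -0.063,"az": -0.467},
    {"hand": 65,"x": -0.552,"y": -0.246,"z": -0.063,"az": -0.467},
    {"hand": 65,"x": -0.552,"y": -0.246,"z": -0.063,"az": -0.467},
    {"hand": 65,"x": -0.552,"y": -0.246,"z": -0.063,"az": -0.467}
  ],
  "newtons": 20
}}

```text
schema error: expected keys hand, x, y, z, ax, ay, az
```

Run:
```python
from h import *
go([.644,.126,.30],DOWN(YC))
```

```text
d [-0.5525 -0.2458 -0.0629] w [-0.002 -0.001 -0.467] | tcp [0.644 0.126 0.467]
```

>>> {"api": "carry_out", "payload": {
  "targets": [
    {"hand": 65,"x": -0.05,"y": -0.02,"z": -0.06,"ax": 0,"ay": 0,"az": 0},
    {"hand": 65,"x": -0.552,"y": -0.246,"z": -0.063,"ax": 0,"ay": 0,"az": -0.467},
    {"hand": 65,"x": -0.552,"y": -0.246,"z": -0.063,"ax": 0,"ay": 0,"az": -0.467},
    {"hand": 65,"x": -0.552,"y": -0.246,"z": -0.063,"ax": 0,"ay": 0,"az": -0.467},
    {"hand": 65,"x": -0.552,"y": -0.246,"z": -0.063,"ax": 0,"ay": 0,"az": -0.467},
    {"hand": 65,"x": -0.552,"y": -0.246,"z": -0.063,"ax": 0,"ay": 0,"az": -0.467},
    {"hand": 65,"x": -0.552,"y": -0.246,"z": -0.063,"ax": 0,"ay": 0,"az": -0.467},
    {"hand": 65,"x": -0.552,"y": -0.246,"z": -0.063,"ax": 0,"ay": 0,"az": -0.467}
  ],
  "newtons": 20
}}

```text
t: 1.1
tool_pos: [0.5511, 0.2206, 0.4635]
orientation: [0.142, -3.138, -0.0]
force: [0.7, -0.5, 0.8]
opening: 0.0607
gripper_force: 0.0
```

Run:
```python
from h import *
go([.644,.126,.30],DOWN(YC))
```

```text
d [-0.084  -0.1026 -0.0035] w [ 0. -0.  0.] | tcp [0.644 0.126 0.467]
```

>>> {"api": "carry_out", "payload": {
  "targets": [
    {"hand": 65,"x": -0.084,"y": -0.103,"z": -0.004,"ax": 0,"ay": 0,"az": 0},
    {"hand": 65,"x": -0.084,"y": -0.103,"z": -0.004,"ax": 0,"ay": 0,"az": 0},
    {"hand": 65,"x": -0.084,"y": -0.103,"z": -0.004,"ax": 0,"ay": 0,"az": 0},
    {"hand": 65,"x": -0.084,"y": -0.103,"z": -0.004,"ax": 0,"ay": 0,"az": 0}
  ]
}}

```text
t: 1.6
tool_pos: [0.6431, 0.1269, 0.4669]
orientation: [0.14, -3.137, -0.0]
force: [-0.6, -0.0, 0.2]
opening: 0.0604
gripper_force: 0.0
```

Run:
```python
from h import *
print(read_state()['dq'].round(3))
go([.644,.126,.30],DOWN(YC))
a,_=read_camera('top');b,d=read_camera('side')
o=np.zeros((540,800,3),np.uint8)
o[:480,:400]=cv2.resize(a[120:240,180:280],(400,480),interpolation=cv2.INTER_CUBIC)
o[:520,400:]=cv2.resize(b[100:230,240:340],(400,520),interpolation=cv2.INTER_CUBIC)
cv2.imwrite('pics/hov.png',o)
s=read_state();Rm=R.from_rotvec(s['orientation']).as_matrix()
for y in(-.03,0,.03):
    P=s['tool_pos']+Rm@[0,y,.186];print(P.round(3),'side crop px',((proj('side',P)-[240,100])*4+[400,0]).round(),'top',((proj('top',P)-[180,120])*4).round())
```

```text
[ 0.036 -0.029  0.018  0.005  0.003  0.007]
d [-0.0008 -0.001  -0.0001] w [ 0.    -0.002 -0.001] | tcp [0.644 0.126 0.467]
[0.645 0.099 0.282] side crop px [[640. 198.]] top [[191. 197.]]
[0.642 0.128 0.282] side crop px [[626. 171.]] top [[145. 200.]]
[0.639 0.158 0.282] side crop px [[613. 145.]] top [[ 99. 203.]]
```

View pics/hov.png

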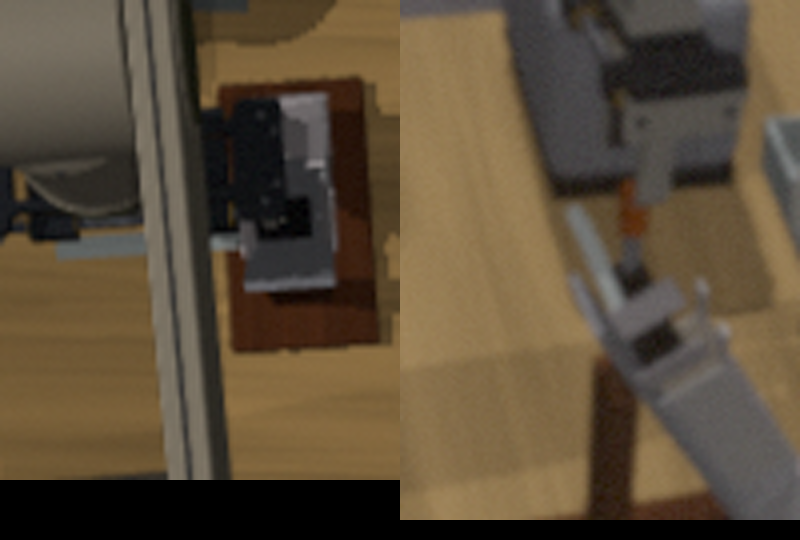

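The side view shows the near finger (652,203) about 2 px right of its prediction, so the side camera reads about 5 mm too far in +x and the top camera is the better guide. The fingers straddle the knob (632,205).

>>> {"api": "carry_out", "payload": {
  "targets": [
    {"hand": 65,"x": 0.001,"y": 0,"z": 0.042,"ax": 0,"ay": 0,"az": 0},
    {"hand": 65,"x": 0.001,"y": 0,"z": 0.042,"ax": 0,"ay": 0,"az": 0},
    {"hand": 10,"x": 0.001,"y": 0,"z": 0.042,"ax": 0,"ay": 0,"az": 0},
    {"hand": 10,"x": 0.001,"y": 0,"z": 0.042,"ax": 0,"ay": 0,"az": 0},
    {"hand": 10,"x": 0.001,"y": 0,"z": 0.042,"ax": 0,"ay": 0,"az": 0},
    {"hand": 10,"x": 0.001,"y": 0,"z": 0.042,"ax": 0,"ay": 0,"az": 0}
  ],
  "newtons": 15
}}

```text
t: 2.45
tool_pos: [0.6421, 0.1272, 0.4266]
orientation: [-0.141, 3.137, 0.0]
force: [0.5, 1.0, 0.1]
opening: 0.0253
gripper_force: 0.0
```

>>> {"api": "carry_out", "payload": {
  "targets": [
    {"hand": 10,"x": 0,"y": 0,"z": 0,"ax": 0,"ay": 0,"az": 0},
    {"hand": 10,"x": 0,"y": 0,"z": 0,"ax": 0,"ay": 0,"az": 0},
    {"hand": 10,"x": 0,"y": 0.02,"z": 0,"ax": 0,"ay": 0,"az": 0},
    {"hand": 10,"x": 0,"y": 0.035,"z": 0,"ax": 0,"ay": 0,"az": 0},
    {"hand": 10,"x": 0,"y": 0.045,"z": 0,"ax": 0,"ay": 0,"az": 0},
    {"hand": 10,"x": 0,"y": 0.045,"z": 0,"ax": 0,"ay": 0,"az": 0}
  ]
}}

```text
t: 3.2
tool_pos: [0.6378, 0.1736, 0.4262]
orientation: [-0.145, 3.137, 0.002]
force: [0.8, 2.0, 3.9]
opening: 0.0198
gripper_force: 15.0
```

>>> {"api": "carry_out", "payload": {
  "targets": [
    {"hand": 10,"x": 0,"y": 0.006,"z": 0,"ax": 0,"ay": 0,"az": 0},
    {"hand": 10,"x": 0,"y": 0.009,"z": 0,"ax": 0,"ay": 0,"az": 0},
    {"hand": 10,"x": 0,"y": 0.009,"z": 0,"ax": 0,"ay": 0,"az": 0}
  ]
}}

```text
t: 3.58
tool_pos: [0.6377, 0.1781, 0.4261]
orientation: [-0.137, 3.138, -0.008]
force: [0.7, -13.6, 6.0]
opening: 0.0197
gripper_force: 15.0
```

```bash
cat >> h.py <<'E'
OC=o1
RED=np.array([.468,-.159,0]);YEL=np.array([.604,-.223,0]);GRN=np.array([.451,-.349,0])
MOUTH=OC+RC@[0,0,.222]
E
python3 - <<'E'
from h import *
print('salt',plane('top',np.array(343.),np.array(237.),.046),MOUTH)
M=DOWN(YC);go([.62,.178,.333],M);go([.468,-.1,.333],M);go(RED+[0,0,.12],M);go(RED+[0,0,.037],M)
E
```

```text
salt [ 0.47906429 -0.24300129  0.046     ] [0.62623974 0.04014887 0.24436405]
d [ 0.0176  0.001  -0.0739] w [-0.005  0.    -0.003] | tcp [0.62  0.178 0.5  ]
d [ 0.1932 -0.2627 -0.0725] w [-0.005  0.    -0.003] | tcp [ 0.468 -0.1    0.5  ]
d [ 0.1983 -0.3204  0.1408] w [-0.005  0.    -0.003] | tcp [ 0.468 -0.159  0.287]
d [ 0.1983 -0.3199  0.2238] w [-0.005  0.    -0.003] | tcp [ 0.468 -0.159  0.204]
```

>>> {"api": "carry_out", "payload": {
  "targets": [
    {"hand": 55,"x": 0,"y": -0.004,"z": 0,"ax": 0,"ay": 0,"az": 0},
    {"hand": 55,"x": 0,"y": -0.004,"z": 0,"ax": 0,"ay": 0,"az": 0},
    {"hand": 55,"x": 0,"y": -0.004,"z": 0,"ax": 0,"ay": 0,"az": 0},
    {"hand": 55,"x": 0,"y": -0.004,"z": -0.06,"ax": 0,"ay": 0,"az": 0},
    {"hand": 70,"x": 0.02,"y": -0.02,"z": -0.09,"ax": 0,"ay": 0,"az": 0},
    {"hand": 70,"x": 0.05,"y": -0.07,"z": -0.085,"ax": 0,"ay": 0,"az": 0},
    {"hand": 70,"x": 0.09,"y": -0.12,"z": -0.08,"ax": 0,"ay": 0,"az": 0},
    {"hand": 70,"x": 0.13,"y": -0.17,"z": -0.08,"ax": 0,"ay": 0,"az": 0}
  ]
}}

```text
t: 4.58
tool_pos: [0.5235, 0.0018, 0.5051]
orientation: [0.143, -3.138, -0.0]
force: [-0.1, -1.4, 0.5]
opening: 0.0653
gripper_force: 0.0
```

Run:
```python
from h import *
M=DOWN(YC);go([.468,-.1,.333],M);go(RED+[0,0,.12],M);go(RED+[0,0,.037],M)
```

```text
d [ 0.0645 -0.0963  0.0051] w [ 0.    -0.001  0.001] | tcp [ 0.468 -0.1    0.5  ]
d [ 0.0697 -0.1551  0.2181] w [ 0.    -0.001  0.001] | tcp [ 0.468 -0.159  0.287]
d [ 0.0696 -0.1551  0.3011] w [ 0.    -0.001  0.001] | tcp [ 0.468 -0.159  0.204]
```

>>> {"api": "carry_out", "payload": {
  "targets": [
    {"hand": 70,"x": 0.035,"y": -0.06,"z": 0.03,"ax": 0,"ay": 0,"az": 0},
    {"hand": 70,"x": 0.055,"y": -0.105,"z": 0.06,"ax": 0,"ay": 0,"az": 0},
    {"hand": 70,"x": 0.065,"y": -0.145,"z": 0.11,"ax": 0,"ay": 0,"az": 0},
    {"hand": 70,"x": 0.065,"y": -0.145,"z": 0.17,"ax": 0,"ay": 0,"az": 0},
    {"hand": 70,"x": 0.065,"y": -0.145,"z": 0.215,"ax": 0,"ay": 0,"az": 0},
    {"hand": 70,"x": 0.065,"y": -0.145,"z": 0.215,"ax": 0,"ay": 0,"az": 0},
    {"hand": 70,"x": 0.065,"y": -0.145,"z": 0.215,"ax": 0,"ay": 0,"az": 0}
  ]
}}

```text
t: 5.45
tool_pos: [0.4739, -0.1476, 0.293]
orientation: [-0.142, 3.136, -0.001]
force: [1.1, -1.3, 1.0]
opening: 0.065
gripper_force: 0.0
```

Run:
```python
from h import *
M=DOWN(YC);go(RED+[0,0,.037],M)
a,_=read_camera('top');b,d=read_camera('side')
s=read_state();Rm=R.from_rotvec(s['orientation']).as_matrix()
P=s['tool_pos']+Rm@[0,0,.186]
h=cv2.cvtColor(b,cv2.COLOR_BGR2HSV);m=cv2.inRange(h,(0,190,60),(6,255,255));m[:,:200]=0;m[:,262:]=0
k,l,st,c=cv2.connectedComponentsWithStats(m);print(st[1:],proj('side',P),proj('side',RED+[0,0,.056]),proj('side',RED))
cv2.imwrite('pics/redh.png',cv2.resize(b[190:370,160:340],(600,600),interpolation=cv2.INTER_CUBIC))
```

```text
d [ 0.0071 -0.0107  0.089 ] w [-0.001  0.002  0.001] | tcp [ 0.468 -0.159  0.204]
[[226 274  11  10  83]
 [229 286   6   4   9]
 [239 291  17  15 178]
 [245 309   1   1   1]
 [248 309   6   5  11]
 [242 310   6   6  12]
 [248 315   1   1   1]] [[246.99704615 278.15421109]] [[245.0123358  295.88975796]] [[245.5122989  309.79285865]]
```

View pics/redh.png

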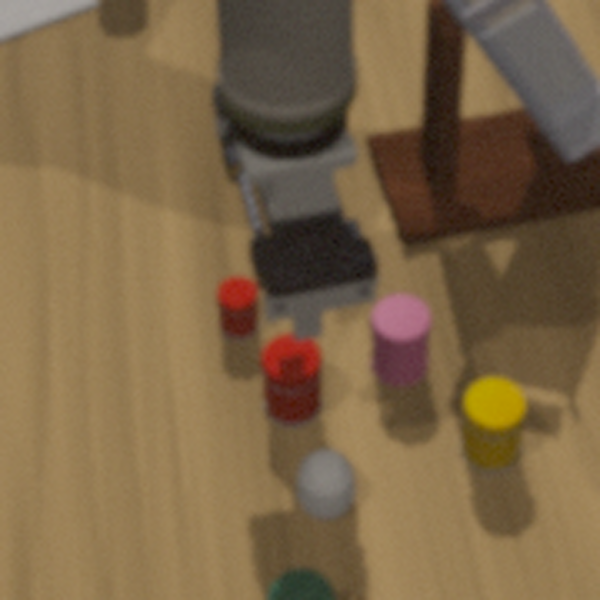

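The side view shows the fingers above the large red tin (292,378), clear of the salt pot (327,485). Its 2.5 px offset from the prediction matches the known side-camera bias.

>>> {"api": "carry_out", "payload": {
  "targets": [
    {"hand": 70,"x": 0.007,"y": -0.011,"z": 0.03,"ax": 0,"ay": 0,"az": 0},
    {"hand": 70,"x": 0.007,"y": -0.011,"z": 0.089,"ax": 0,"ay": 0,"az": 0},
    {"hand": 70,"x": 0.007,"y": -0.011,"z": 0.089,"ax": 0,"ay": 0,"az": 0},
    {"hand": 70,"x": 0.007,"y": -0.011,"z": 0.089,"ax": 0,"ay": 0,"az": 0},
    {"hand": 35,"x": 0.007,"y": -0.011,"z": 0.089,"ax": 0,"ay": 0,"az": 0},
    {"hand": 35,"x": 0.007,"y": -0.011,"z": 0.089,"ax": 0,"ay": 0,"az": 0},
    {"hand": 35,"x": 0.007,"y": -0.011,"z": 0.089,"ax": 0,"ay": 0,"az": 0},
    {"hand": 35,"x": 0.007,"y": -0.011,"z": 0.089,"ax": 0,"ay": 0,"az": 0}
  ],
  "newtons": 20
}}

```text
t: 6.55
tool_pos: [0.4678, -0.1595, 0.2033]
orientation: [-0.142, 3.136, -0.002]
force: [-0.9, 0.1, 7.5]
opening: 0.0436
gripper_force: 20.0
```

Run:
```python
from h import *
g=MOUTH+RC@[0,0,.009]
go(g+RC@[.003,0,.08],FEED);go(g+RC@[.003,0,.0],FEED)
```

```text
d [-0.0509  0.1843 -0.2644] w [-0.001 -0.522  0.001] | tcp [0.501 0.029 0.468]
d [-0.0908  0.1843 -0.195 ] w [-0.001 -0.522  0.001] | tcp [0.541 0.032 0.398]
```

>>> {"api": "carry_out", "payload": {
  "targets": [
    {"hand": 35,"x": 0,"y": 0,"z": -0.06,"ax": 0,"ay": 0,"az": 0},
    {"hand": 35,"x": 0,"y": 0.01,"z": -0.12,"ax": 0,"ay": 0,"az": 0},
    {"hand": 35,"x": 0,"y": 0.04,"z": -0.17,"ax": 0,"ay": -0.15,"az": 0},
    {"hand": 35,"x": -0.01,"y": 0.08,"z": -0.21,"ax": 0,"ay": -0.3,"az": 0},
    {"hand": 35,"x": -0.03,"y": 0.12,"z": -0.24,"ax": 0,"ay": -0.45,"az": 0},
    {"hand": 35,"x": -0.051,"y": 0.16,"z": -0.264,"ax": 0,"ay": -0.522,"az": 0},
    {"hand": 35,"x": -0.051,"y": 0.184,"z": -0.264,"ax": 0,"ay": -0.522,"az": 0},
    {"hand": 35,"x": -0.051,"y": 0.184,"z": -0.264,"ax": 0,"ay": -0.522,"az": 0}
  ]
}}

```text
t: 7.55
tool_pos: [0.5009, 0.0301, 0.4661]
orientation: [-0.122, 2.617, 0.033]
force: [-0.6, -0.4, -0.9]
opening: 0.0441
gripper_force: 20.0
```

Run:
```python
from h import *
g=MOUTH+RC@[0,0,.009]
print(read_state()['force'],read_state()['q'].round(2))
go(g+RC@[.004,0,.02],FEED);go(g+RC@[.002,0,.0],FEED)
o=np.zeros((560,800,3),np.uint8)
a,_=read_camera('top');b,d=read_camera('side')
o[:480,:400]=cv2.resize(a[120:240,180:280],(400,480),interpolation=cv2.INTER_CUBIC)
o[:560,400:]=cv2.resize(b[90:230,240:340],(400,560),interpolation=cv2.INTER_CUBIC)
cv2.imwrite('pics/feed.png',o)
```

```text
[-0.61674626 -0.42467936 -0.91597441] [-0.07 -0.43  1.93  0.09  1.13 -1.76]
d [-0.0021 -0.0014  0.0589] w [ 0.002 -0.001  0.003] | tcp [0.532 0.032 0.416]
d [-0.0001 -0.0014  0.0789] w [ 0.002 -0.001  0.003] | tcp [0.54  0.032 0.398]
```

View pics/feed.png

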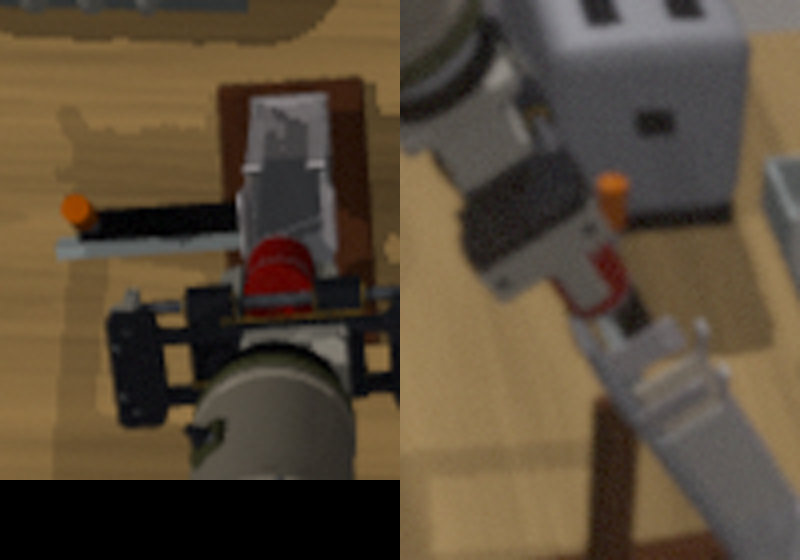

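The top view shows the gate clear of the channel (blade at (160,220)) and the red tin (280,275) in line with the floor once perspective is allowed for.

>>> {"api": "carry_out", "payload": {
  "targets": [
    {"hand": 35,"x": -0.002,"y": -0.001,"z": 0.04,"ax": 0,"ay": 0,"az": 0},
    {"hand": 35,"x": -0.002,"y": -0.001,"z": 0.058,"ax": 0,"ay": 0,"az": 0},
    {"hand": 35,"x": -0.002,"y": -0.001,"z": 0.07,"ax": 0,"ay": 0,"az": 0},
    {"hand": 35,"x": -0.001,"y": -0.001,"z": 0.079,"ax": 0,"ay": 0,"az": 0},
    {"hand": 35,"x": 0,"y": -0.001,"z": 0.079,"ax": 0,"ay": 0,"az": 0},
    {"hand": 35,"x": 0,"y": -0.001,"z": 0.079,"ax": 0,"ay": 0,"az": 0}
  ]
}}

```text
t: 8.4
tool_pos: [0.5406, 0.0312, 0.3981]
orientation: [-0.118, 2.616, 0.031]
force: [0.1, 0.1, -1.0]
opening: 0.0439
gripper_force: 20.0
```

Run:
```python
from h import *
s=read_state();print(s['force']@RC,s['wrist_torque'])
go(MOUTH+RC@[.002,0,.009],FEED)
```

```text
[-0.43445039  0.10007907 -0.88579433] [0.01255437 0.29728581 0.00748866]
d [0.0003 0.0012 0.0002] w [-0.    -0.001  0.   ] | tcp [0.54  0.032 0.398]
```

>>> {"api": "carry_out", "payload": {
  "targets": [
    {"hand": 35,"x": 0.001,"y": 0.001,"z": 0,"ax": 0,"ay": 0,"az": 0},
    {"hand": 35,"x": 0.002,"y": 0.001,"z": 0,"ax": 0,"ay": 0,"az": 0},
    {"hand": 35,"x": 0.003,"y": 0.001,"z": 0,"ax": 0,"ay": 0,"az": 0}
  ]
}}

```text
t: 8.78
tool_pos: [0.5386, 0.0322, 0.3972]
orientation: [-0.118, 2.613, 0.032]
force: [10.2, 1.7, -1.1]
opening: 0.0437
gripper_force: 20.0
```

Run:
```python
from h import *
s=read_state();print(s['force']@RC,s['wrist_torque'])
go(MOUTH+RC@[.002,0,.009],FEED)
```

```text
[ 8.39435667  0.81495532 -6.16475477] [ 0.29793306 -1.266415    0.06238039]
d [-0.0018  0.0001  0.0004] w [0.    0.003 0.   ] | tcp [0.54  0.032 0.398]
```

>>> {"api": "carry_out", "payload": {
  "targets": [
    {"hand": 35,"x": -0.002,"y": 0,"z": 0,"ax": 0,"ay": 0,"az": 0},
    {"hand": 75,"x": -0.002,"y": 0,"z": 0,"ax": 0,"ay": 0,"az": 0},
    {"hand": 75,"x": -0.002,"y": 0,"z": 0,"ax": 0,"ay": 0,"az": 0},
    {"hand": 75,"x": -0.002,"y": 0,"z": 0,"ax": 0,"ay": 0,"az": 0},
    {"hand": 75,"x": -0.002,"y": 0,"z": 0,"ax": 0,"ay": 0,"az": 0},
    {"hand": 75,"x": -0.002,"y": 0,"z": -0.06,"ax": 0,"ay": 0,"az": 0},
    {"hand": 75,"x": -0.002,"y": 0,"z": -0.1,"ax": 0,"ay": 0,"az": 0},
    {"hand": 75,"x": -0.002,"y": 0,"z": -0.1,"ax": 0,"ay": 0,"az": 0}
  ]
}}

```text
t: 9.78
tool_pos: [0.4898, 0.0276, 0.4882]
orientation: [-0.118, 2.61, 0.03]
force: [0.9, 0.1, 0.1]
opening: 0.0693
gripper_force: 0.0
```

```bash
cat >> h.py <<'E'
def chk(): # coloured tins inside the chute, chute coords from top depth
    a,D=read_camera('top');h=cv2.cvtColor(a,cv2.COLOR_BGR2HSV)
    for nm,lo,hi in(('red',(0,170,40),(6,255,255)),('yel',(20,170,60),(30,255,255)),('grn',(60,80,20),(100,255,255))):
        v,u=np.nonzero((cv2.inRange(h,lo,hi)>0)&(D>0));P=pts('top',D,u,v);L=(P-OC)@RC
        L=L[(abs(L[:,1])<.03)&(abs(L[:,0])<.04)&(L[:,2]>-.02)&(L[:,2]<.3)]
        if len(L)>5: print(nm,len(L),'z %.3f..%.3f'%tuple(np.percentile(L[:,2],[3,97])),'x med %.3f'%np.median(L[:,0]),'y %.3f'%np.median(L[:,1]))
    return a
E
python3 - <<'E'
from h import *
a=chk()
cv2.imwrite('pics/r1.png',cv2.resize(a[110:240,180:300],(554,600),interpolation=cv2.INTER_CUBIC))
M=DOWN(YC);go(YEL+[0,0,.2],M);go(YEL+[0,0,.12],M);go(YEL+[0,0,.037],M)
E
```

```text
red 134 z 0.004..0.056 x med 0.010 y -0.001
d [-0.0192 -0.2598  0.1483] w [-0.001  0.526  0.   ] | tcp [ 0.604 -0.223  0.367]
d [ 0.021  -0.2597  0.2175] w [-0.001  0.526  0.   ] | tcp [ 0.604 -0.223  0.287]
d [ 0.0627 -0.2596  0.2893] w [-0.001  0.526  0.   ] | tcp [ 0.604 -0.223  0.204]
```

View pics/r1.png

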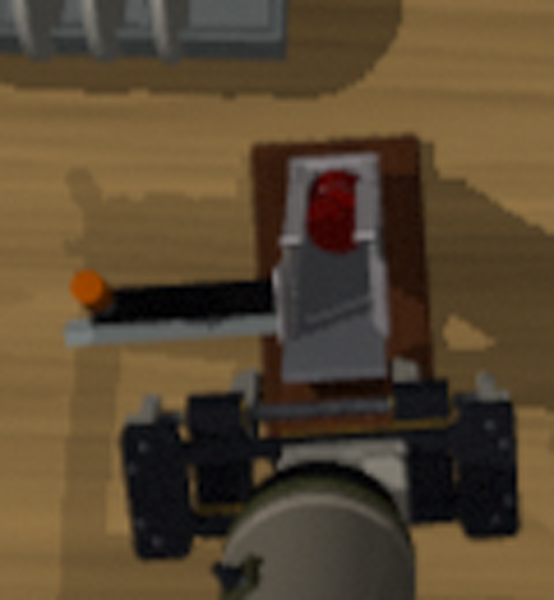

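Red sits on the stop (z 4–56 mm). Yellow is next.

>>> {"api": "carry_out", "payload": {
  "targets": [
    {"hand": 72,"x": -0.005,"y": -0.06,"z": 0.01,"ax": 0,"ay": 0.1,"az": 0},
    {"hand": 72,"x": -0.01,"y": -0.12,"z": 0.03,"ax": 0,"ay": 0.28,"az": 0},
    {"hand": 72,"x": -0.01,"y": -0.175,"z": 0.07,"ax": 0,"ay": 0.46,"az": 0},
    {"hand": 72,"x": -0.01,"y": -0.225,"z": 0.11,"ax": 0,"ay": 0.526,"az": 0},
    {"hand": 72,"x": 0.0,"y": -0.26,"z": 0.16,"ax": 0,"ay": 0.526,"az": 0},
    {"hand": 72,"x": 0.021,"y": -0.26,"z": 0.217,"ax": 0,"ay": 0.526,"az": 0},
    {"hand": 72,"x": 0.021,"y": -0.26,"z": 0.217,"ax": 0,"ay": 0.526,"az": 0},
    {"hand": 72,"x": 0.021,"y": -0.26,"z": 0.217,"ax": 0,"ay": 0.526,"az": 0}
  ]
}}

```text
t: 10.82
tool_pos: [0.603, -0.2229, 0.2849]
orientation: [0.142, -3.133, -0.001]
force: [0.8, 0.3, 0.4]
opening: 0.0675
gripper_force: 0.0
```

Run:
```python
from h import *
M=DOWN(YC);go(YEL+[0,0,.037],M)
```

```text
d [-0.0014 -0.0003  0.0809] w [ 0.001 -0.005  0.001] | tcp [ 0.604 -0.223  0.204]
```

>>> {"api": "carry_out", "payload": {
  "targets": [
    {"hand": 72,"x": -0.001,"y": 0,"z": 0.05,"ax": 0,"ay": -0.005,"az": 0},
    {"hand": 72,"x": -0.001,"y": 0,"z": 0.081,"ax": 0,"ay": -0.005,"az": 0},
    {"hand": 72,"x": -0.001,"y": 0,"z": 0.081,"ax": 0,"ay": -0.005,"az": 0},
    {"hand": 35,"x": -0.001,"y": 0,"z": 0.081,"ax": 0,"ay": -0.005,"az": 0},
    {"hand": 35,"x": -0.001,"y": 0,"z": 0.081,"ax": 0,"ay": -0.005,"az": 0},
    {"hand": 35,"x": -0.001,"y": 0,"z": 0.081,"ax": 0,"ay": -0.005,"az": 0},
    {"hand": 35,"x": -0.001,"y": 0,"z": 0.081,"ax": 0,"ay": -0.005,"az": 0},
    {"hand": 35,"x": -0.001,"y": 0,"z": 0.081,"ax": 0,"ay": -0.005,"az": 0}
  ],
  "newtons": 20
}}

```text
t: 11.82
tool_pos: [0.6046, -0.2234, 0.2062]
orientation: [-0.142, 3.135, -0.002]
force: [-0.5, 1.3, 7.5]
opening: 0.044
gripper_force: 20.0
```

Run:
```python
from h import *
g=MOUTH+RC@[0,0,.009]
go(g+RC@[.004,0,.08],FEED)
```

```text
d [ 0.0783  0.2602 -0.2625] w [-0.001 -0.52   0.001] | tcp [0.502 0.029 0.468]
```

>>> {"api": "carry_out", "payload": {
  "targets": [
    {"hand": 35,"x": 0,"y": 0,"z": -0.06,"ax": 0,"ay": 0,"az": 0},
    {"hand": 35,"x": 0.02,"y": 0.01,"z": -0.115,"ax": 0,"ay": 0,"az": 0},
    {"hand": 35,"x": 0.045,"y": 0.04,"z": -0.16,"ax": 0,"ay": -0.1,"az": 0},
    {"hand": 35,"x": 0.065,"y": 0.08,"z": -0.2,"ax": 0,"ay": -0.25,"az": 0},
    {"hand": 35,"x": 0.078,"y": 0.13,"z": -0.235,"ax": 0,"ay": -0.4,"az": 0},
    {"hand": 35,"x": 0.078,"y": 0.185,"z": -0.262,"ax": 0,"ay": -0.52,"az": 0},
    {"hand": 35,"x": 0.078,"y": 0.24,"z": -0.262,"ax": 0,"ay": -0.52,"az": 0},
    {"hand": 35,"x": 0.078,"y": 0.26,"z": -0.262,"ax": 0,"ay": -0.52,"az": 0}
  ]
}}

```text
t: 12.82
tool_pos: [0.5013, 0.0312, 0.4672]
orientation: [-0.121, 2.616, 0.033]
force: [-0.4, -0.9, -1.4]
opening: 0.0432
gripper_force: 20.0
```

Run:
```python
from h import *
go(MOUTH+RC@[.002,0,.009],FEED);chk()
```

```text
d [ 0.001  -0.0025  0.0796] w [ 0.001 -0.     0.002] | tcp [0.54  0.032 0.398]
red 135 z 0.004..0.056 x med 0.010 y -0.001
yel 60 z 0.274..0.299 x med 0.020 y -0.001
```

>>> {"api": "carry_out", "payload": {
  "targets": [
    {"hand": 35,"x": -0.001,"y": -0.001,"z": 0.04,"ax": 0,"ay": 0,"az": 0},
    {"hand": 35,"x": -0.001,"y": -0.001,"z": 0.06,"ax": 0,"ay": 0,"az": 0},
    {"hand": 35,"x": -0.001,"y": -0.001,"z": 0.072,"ax": 0,"ay": 0,"az": 0},
    {"hand": 35,"x": 0,"y": -0.001,"z": 0.079,"ax": 0,"ay": 0,"az": 0},
    {"hand": 35,"x": 0.001,"y": -0.001,"z": 0.079,"ax": 0,"ay": 0,"az": 0},
    {"hand": 35,"x": 0.001,"y": -0.001,"z": 0.079,"ax": 0,"ay": 0,"az": 0}
  ]
}}

```text
t: 13.62
tool_pos: [0.5407, 0.0311, 0.3978]
orientation: [-0.118, 2.617, 0.031]
force: [1.1, -0.5, -0.2]
opening: 0.0439
gripper_force: 20.0
```

Run:
```python
from h import *
s=read_state();print(s['force']@RC,s['wrist_torque'])
go(MOUTH+RC@[.002,0,.009],FEED)
```

```text
[ 0.84751104 -0.62019372 -0.71605388] [0.00619375 0.3781083  0.00824147]
d [ 0.0003  0.0013 -0.0002] w [-0.    -0.002  0.   ] | tcp [0.54  0.032 0.398]
```

>>> {"api": "carry_out", "payload": {
  "targets": [
    {"hand": 35,"x": 0.001,"y": 0.001,"z": 0,"ax": 0,"ay": 0,"az": 0},
    {"hand": 35,"x": 0.001,"y": 0.001,"z": 0,"ax": 0,"ay": 0,"az": 0},
    {"hand": 75,"x": 0.001,"y": 0.001,"z": 0,"ax": 0,"ay": 0,"az": 0},
    {"hand": 75,"x": 0.001,"y": 0.001,"z": 0,"ax": 0,"ay": 0,"az": 0},
    {"hand": 75,"x": 0.001,"y": 0.001,"z": 0,"ax": 0,"ay": 0,"az": 0},
    {"hand": 75,"x": 0.001,"y": 0.001,"z": 0,"ax": 0,"ay": 0,"az": 0},
    {"hand": 75,"x": 0,"y": 0,"z": -0.06,"ax": 0,"ay": 0,"az": 0},
    {"hand": 75,"x": 0,"y": 0,"z": -0.1,"ax": 0,"ay": 0,"az": 0}
  ]
}}

```text
t: 14.62
tool_pos: [0.4905, 0.0267, 0.4853]
orientation: [-0.118, 2.618, 0.031]
force: [-0.1, -0.1, 0.6]
opening: 0.0697
gripper_force: 0.0
```

Run:
```python
from h import *
chk()
M=DOWN(YC);go(GRN+[0,0,.12],M)
```

```text
red 29 z 0.001..0.037 x med 0.019 y -0.003
yel 187 z 0.060..0.112 x med 0.006 y -0.000
d [ 0.166  -0.3704  0.1403] w [-0.001  0.529  0.001] | tcp [ 0.451 -0.349  0.287]
```

Yellow is seated on red (60–112 mm). Green is next.

>>> {"api": "carry_out", "payload": {
  "targets": [
    {"hand": 72,"x": 0.02,"y": -0.05,"z": 0.01,"ax": 0,"ay": 0.1,"az": 0},
    {"hand": 72,"x": 0.045,"y": -0.105,"z": 0.02,"ax": 0,"ay": 0.25,"az": 0},
    {"hand": 72,"x": 0.07,"y": -0.16,"z": 0.035,"ax": 0,"ay": 0.4,"az": 0},
    {"hand": 72,"x": 0.095,"y": -0.215,"z": 0.055,"ax": 0,"ay": 0.529,"az": 0},
    {"hand": 72,"x": 0.12,"y": -0.27,"z": 0.075,"ax": 0,"ay": 0.529,"az": 0},
    {"hand": 72,"x": 0.145,"y": -0.32,"z": 0.1,"ax": 0,"ay": 0.529,"az": 0},
    {"hand": 72,"x": 0.166,"y": -0.37,"z": 0.125,"ax": 0,"ay": 0.529,"az": 0},
    {"hand": 72,"x": 0.166,"y": -0.37,"z": 0.14,"ax": 0,"ay": 0.529,"az": 0}
  ]
}}

```text
t: 15.68
tool_pos: [0.449, -0.3511, 0.2764]
orientation: [0.135, -3.128, -0.003]
force: [0.2, 0.5, 0.3]
opening: 0.0669
gripper_force: 0.0
```

Run:
```python
from h import *
M=DOWN(YC);go(GRN+[0,0,.037],M);print(read_state()['q'].round(2))
```

```text
d [-0.003   0.0017  0.0723] w [ 0.002 -0.011 -0.004] | tcp [ 0.451 -0.349  0.204]
[-0.75  0.15  1.7  -0.01  1.29 -2.41]
```

>>> {"api": "carry_out", "payload": {
  "targets": [
    {"hand": 72,"x": -0.003,"y": 0.002,"z": 0.03,"ax": 0,"ay": -0.011,"az": 0},
    {"hand": 72,"x": -0.003,"y": 0.002,"z": 0.072,"ax": 0,"ay": -0.011,"az": 0},
    {"hand": 72,"x": -0.003,"y": 0.002,"z": 0.072,"ax": 0,"ay": -0.011,"az": 0},
    {"hand": 35,"x": -0.003,"y": 0.002,"z": 0.072,"ax": 0,"ay": -0.011,"az": 0},
    {"hand": 35,"x": -0.003,"y": 0.002,"z": 0.072,"ax": 0,"ay": -0.011,"az": 0},
    {"hand": 35,"x": -0.003,"y": 0.002,"z": 0.072,"ax": 0,"ay": -0.011,"az": 0},
    {"hand": 35,"x": -0.003,"y": 0.002,"z": 0.072,"ax": 0,"ay": -0.011,"az": 0},
    {"hand": 35,"x": -0.003,"y": 0.002,"z": 0.072,"ax": 0,"ay": -0.011,"az": 0}
  ],
  "newtons": 20
}}

```text
t: 16.68
tool_pos: [0.4536, -0.347, 0.2097]
orientation: [-0.141, 3.133, -0.004]
force: [0.5, -0.1, 7.0]
opening: 0.0437
gripper_force: 20.0
```

Run:
```python
from h import *
go(MOUTH+RC@[.004,0,.089],FEED)
```

```text
d [-0.0837  0.3693 -0.2589] w [-0.003 -0.518  0.001] | tcp [0.502 0.029 0.468]
```

>>> {"api": "carry_out", "payload": {
  "targets": [
    {"hand": 35,"x": 0,"y": 0,"z": -0.06,"ax": 0,"ay": 0,"az": 0},
    {"hand": 35,"x": 0,"y": 0.02,"z": -0.12,"ax": 0,"ay": 0,"az": 0},
    {"hand": 35,"x": -0.01,"y": 0.07,"z": -0.155,"ax": 0,"ay": -0.1,"az": 0},
    {"hand": 35,"x": -0.025,"y": 0.125,"z": -0.18,"ax": 0,"ay": -0.25,"az": 0},
    {"hand": 35,"x": -0.04,"y": 0.18,"z": -0.205,"ax": 0,"ay": -0.4,"az": 0},
    {"hand": 35,"x": -0.055,"y": 0.235,"z": -0.23,"ax": 0,"ay": -0.518,"az": 0},
    {"hand": 35,"x": -0.07,"y": 0.29,"z": -0.25,"ax": 0,"ay": -0.518,"az": 0},
    {"hand": 35,"x": -0.08,"y": 0.335,"z": -0.259,"ax": 0,"ay": -0.518,"az": 0}
  ]
}}

```text
t: 17.68
tool_pos: [0.5011, -0.0035, 0.469]
orientation: [-0.119, 2.615, 0.031]
force: [-0.6, -0.3, -1.6]
opening: 0.0437
gripper_force: 20.0
```

Run:
```python
from h import *
go(MOUTH+RC@[.004,0,.07],FEED);go(MOUTH+RC@[.002,0,.014],FEED);chk()
```

```text
d [-0.003   0.0322  0.0218] w [-0.     0.001  0.001] | tcp [0.512 0.03  0.452]
d [-0.001   0.0322  0.0778] w [-0.     0.001  0.001] | tcp [0.538 0.032 0.402]
red 31 z 0.003..0.039 x med 0.020 y -0.003
yel 185 z 0.063..0.112 x med 0.006 y -0.001
grn 16 z 0.277..0.299 x med 0.014 y -0.023
```

>>> {"api": "carry_out", "payload": {
  "targets": [
    {"hand": 35,"x": -0.003,"y": 0.032,"z": 0.01,"ax": 0,"ay": 0,"az": 0},
    {"hand": 35,"x": -0.003,"y": 0.032,"z": 0.022,"ax": 0,"ay": 0,"az": 0},
    {"hand": 35,"x": -0.003,"y": 0.032,"z": 0.022,"ax": 0,"ay": 0,"az": 0}
  ]
}}

```text
t: 18.1
tool_pos: [0.5121, 0.0274, 0.4484]
orientation: [-0.119, 2.62, 0.032]
force: [-0.6, 0.1, -1.3]
opening: 0.0439
gripper_force: 20.0
```

Run:
```python
from h import *
go(MOUTH+RC@[.002,0,.014],FEED)
```

```text
d [0.0003 0.0024 0.0531] w [ 0.    -0.004  0.001] | tcp [0.538 0.032 0.402]
```

>>> {"api": "carry_out", "payload": {
  "targets": [
    {"hand": 35,"x": -0.001,"y": 0.002,"z": 0.02,"ax": 0,"ay": -0.003,"az": 0},
    {"hand": 35,"x": -0.001,"y": 0.002,"z": 0.04,"ax": 0,"ay": -0.003,"az": 0},
    {"hand": 35,"x": -0.001,"y": 0.002,"z": 0.053,"ax": 0,"ay": -0.003,"az": 0},
    {"hand": 35,"x": 0,"y": 0.002,"z": 0.053,"ax": 0,"ay": -0.003,"az": 0},
    {"hand": 35,"x": 0,"y": 0.002,"z": 0.053,"ax": 0,"ay": -0.003,"az": 0}
  ]
}}

```text
t: 18.73
tool_pos: [0.539, 0.0306, 0.4044]
orientation: [-0.116, 2.612, 0.03]
force: [7.8, 0.9, -0.0]
opening: 0.0434
gripper_force: 20.0
```

Run:
```python
from h import *
s=read_state();print(s['force']@RC,s['wrist_torque'])
go(MOUTH+RC@[.002,0,.014],FEED)
```

```text
[ 6.74212383  0.18791766 -3.94779533] [-0.03104666 -0.85420712 -0.07757991]
d [0.002  0.0016 0.0015] w [-0.001  0.004 -0.001] | tcp [0.538 0.032 0.402]
```

>>> {"api": "carry_out", "payload": {
  "targets": [
    {"hand": 35,"x": -0.001,"y": 0.001,"z": 0,"ax": 0,"ay": 0,"az": 0},
    {"hand": 35,"x": -0.001,"y": 0.001,"z": 0,"ax": 0,"ay": 0,"az": 0},
    {"hand": 75,"x": -0.001,"y": 0.001,"z": 0,"ax": 0,"ay": 0,"az": 0},
    {"hand": 75,"x": -0.001,"y": 0.001,"z": 0,"ax": 0,"ay": 0,"az": 0},
    {"hand": 75,"x": -0.001,"y": 0.001,"z": 0,"ax": 0,"ay": 0,"az": 0},
    {"hand": 75,"x": -0.001,"y": 0.001,"z": 0,"ax": 0,"ay": 0,"az": 0},
    {"hand": 75,"x": -0.002,"y": 0,"z": -0.06,"ax": 0,"ay": 0,"az": 0},
    {"hand": 75,"x": -0.002,"y": 0,"z": -0.11,"ax": 0,"ay": 0,"az": 0}
  ]
}}

```text
t: 19.73
tool_pos: [0.4843, 0.0272, 0.5004]
orientation: [-0.118, 2.616, 0.032]
force: [0.0, 1.1, 0.3]
opening: 0.0694
gripper_force: 0.0
```

Run:
```python
from h import *
chk()
M=DOWN(YC);go([.638,.178,.36],M);go([.638,.178,.258],M)
```

```text
red 28 z 0.003..0.044 x med 0.020 y -0.004
yel 64 z 0.056..0.110 x med 0.019 y -0.003
grn 221 z 0.198..0.227 x med 0.018 y 0.000
d [-0.1542  0.1361  0.0691] w [-0.001  0.533  0.001] | tcp [0.638 0.178 0.527]
d [-0.1024  0.1362  0.157 ] w [-0.001  0.533  0.001] | tcp [0.638 0.178 0.425]
```

Green reads 198–227 mm, so it may be stuck. I'll look.

Run:
```python
from h import *
a=chk();b,_=read_camera('side')
o=np.zeros((560,800,3),np.uint8)
o[:480,:400]=cv2.resize(a[120:240,180:280],(400,480),interpolation=cv2.INTER_CUBIC)
o[:560,400:]=cv2.resize(b[90:230,240:340],(400,560),interpolation=cv2.INTER_CUBIC)
cv2.imwrite('pics/g1.png',o)
```

```text
red 29 z 0.001..0.043 x med 0.020 y -0.003
yel 62 z 0.055..0.112 x med 0.019 y -0.003
grn 227 z 0.200..0.228 x med 0.018 y 0.000
```

View pics/g1.png

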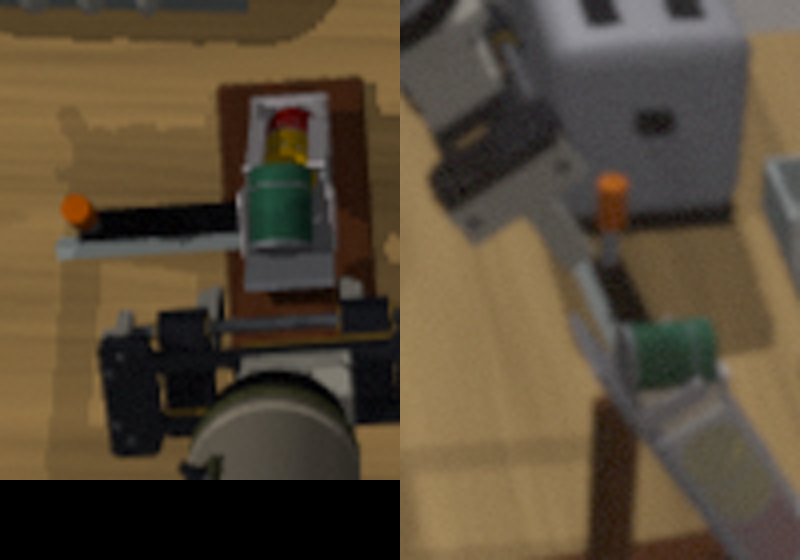

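Green has tipped: in the top view it lies level across the flared keepers at (280,205), and in the side view at (672,352). I'll measure its pose and regrasp it.

Run:
```python
from h import *
for n in('top','side'):
    a,D=read_camera(n);h=cv2.cvtColor(a,cv2.COLOR_BGR2HSV)
    v,u=np.nonzero((cv2.inRange(h,(60,80,20),(100,255,255))>0)&(D>0));P=pts(n,D,u,v)
    k=(abs(P[:,0]-.63)<.08)&(abs(P[:,1]-.04)<.04)&(P[:,2]>.18)&(P[:,2]<.32);P=P[k];Q=(P-OC)@cz
    print(n,len(P),Q.min(0).round(3),Q.max(0).round(3))
    for x0 in np.arange(-.16,-.06,.008):
        S=Q[(Q[:,0]>=x0)&(Q[:,0]<x0+.008)]
        if len(S)>3: print(round(x0,3),len(S),'zmax %.4f'%np.percentile(S[:,2],95),'zmin %.4f'%S[:,2].min(),'y',S[:,1].min().round(3),S[:,1].max().round(3))
```

```text
top 251 [-0.113 -0.018  0.179] [-0.062  0.023  0.205]
-0.12 4 zmax 0.2015 zmin 0.1977 y -0.012 -0.001
-0.112 45 zmax 0.2012 zmin 0.1835 y -0.017 0.021
-0.104 41 zmax 0.2017 zmin 0.1830 y -0.017 0.02
-0.096 45 zmax 0.2016 zmin 0.1794 y -0.018 0.023
-0.088 44 zmax 0.2011 zmin 0.1806 y -0.018 0.023
-0.08 19 zmax 0.2000 zmin 0.1866 y -0.016 0.019
-0.072 44 zmax 0.2017 zmin 0.1854 y -0.017 0.022
-0.064 9 zmax 0.1983 zmin 0.1902 y -0.009 0.018
side 77 [-0.105 -0.021  0.186] [-0.061  0.01   0.205]
-0.104 13 zmax 0.2029 zmin 0.1971 y -0.012 0.01
-0.096 16 zmax 0.2025 zmin 0.1949 y -0.014 0.007
-0.088 16 zmax 0.2026 zmin 0.1879 y -0.018 0.0
-0.08 12 zmax 0.2030 zmin 0.1855 y -0.018 -0.0
-0.072 14 zmax 0.2032 zmin 0.1859 y -0.021 -0.001
-0.064 4 zmax 0.2010 zmin 0.1914 y -0.017 -0.0
```

```bash
cat >> h.py <<'E'
def W(x,y,z): return OC+cz@np.array([x,y,z])
END=DOWN(ydir(PSI-np.pi/2))
E
python3 - <<'E'
from h import *
go(W(-.088,.001,.28),DOWN(YC)); go(W(-.088,.001,.28),END); print(W(-.088,.001,.193))
E
```

```text
d [-0.1426  0.0011  0.0826] w [0.    0.524 0.   ] | tcp [0.649 0.043 0.499]
d [-0.1426  0.0011  0.0826] w [-0.411  0.411 -1.531] | tcp [0.649 0.043 0.499]
[0.64905677 0.04321203 0.24510641]
```

>>> {"api": "carry_out", "payload": {
  "targets": [
    {"hand": 72,"x": -0.04,"y": 0,"z": 0.02,"ax": 0,"ay": 0.17,"az": 0},
    {"hand": 72,"x": -0.09,"y": 0,"z": 0.05,"ax": 0,"ay": 0.35,"az": 0},
    {"hand": 72,"x": -0.143,"y": 0.001,"z": 0.083,"ax": 0,"ay": 0.524,"az": 0},
    {"hand": 72,"x": -0.143,"y": 0.001,"z": 0.083,"ax": 0,"ay": 0.524,"az": 0}
  ]
}}

```text
t: 20.48
tool_pos: [0.6522, 0.0434, 0.4939]
orientation: [0.142, -3.128, -0.0]
force: [0.2, 0.3, 0.7]
opening: 0.067
gripper_force: 0.0
```

>>> {"api": "carry_out", "payload": {
  "targets": [
    {"hand": 66,"x": 0,"y": 0,"z": 0,"ax": 0,"ay": 0,"az": 0.19},
    {"hand": 66,"x": 0,"y": 0,"z": 0,"ax": 0,"ay": 0,"az": 0.38},
    {"hand": 66,"x": 0,"y": 0,"z": 0,"ax": 0,"ay": 0,"az": 0.57},
    {"hand": 66,"x": 0,"y": 0,"z": 0,"ax": 0,"ay": 0,"az": 0.76},
    {"hand": 66,"x": 0,"y": 0,"z": 0,"ax": 0,"ay": 0,"az": 0.95},
    {"hand": 66,"x": 0,"y": 0,"z": 0,"ax": 0,"ay": 0,"az": 1.14},
    {"hand": 66,"x": 0,"y": 0,"z": 0,"ax": 0,"ay": 0,"az": 1.33},
    {"hand": 66,"x": 0,"y": 0,"z": 0,"ax": 0,"ay": 0,"az": 1.5}
  ]
}}

```text
t: 21.48
tool_pos: [0.65, 0.0432, 0.496]
orientation: [-2.041, -2.384, 0.004]
force: [0.1, 1.9, -1.0]
opening: 0.0612
gripper_force: 0.0
```

Run:
```python
from h import *
go(W(-.088,.001,.23),END);go(W(-.088,.001,.174+.040),END);print(read_state()['q'].round(2))
```

```text
d [ 0.0001 -0.0007  0.0469] w [-0.004 -0.001  0.065] | tcp [0.649 0.043 0.449]
d [ 0.0001 -0.0006  0.0629] w [-0.004 -0.001  0.065] | tcp [0.649 0.043 0.433]
[-0.01  0.26  1.18  0.    1.71 -0.17]
```

>>> {"api": "carry_out", "payload": {
  "targets": [
    {"hand": 68,"x": 0,"y": 0,"z": 0.02,"ax": 0,"ay": 0,"az": 0.065},
    {"hand": 68,"x": 0,"y": 0,"z": 0.04,"ax": 0,"ay": 0,"az": 0.065},
    {"hand": 68,"x": 0,"y": 0,"z": 0.052,"ax": 0,"ay": 0,"az": 0.065},
    {"hand": 68,"x": 0,"y": 0,"z": 0.058,"ax": 0,"ay": 0,"az": 0.065},
    {"hand": 68,"x": 0,"y": 0,"z": 0.061,"ax": 0,"ay": 0,"az": 0.065}
  ]
}}

```text
t: 22.1
tool_pos: [0.6497, 0.0431, 0.4379]
orientation: [-2.112, -2.326, 0.0]
force: [0.2, -0.1, 0.2]
opening: 0.063
gripper_force: 0.0
```

Run:
```python
from h import *
go(W(-.088,.001,.211),END)
a,_=read_camera('top');b,_=read_camera('side')
o=np.zeros((560,800,3),np.uint8)
o[:480,:400]=cv2.resize(a[120:240,180:280],(400,480),interpolation=cv2.INTER_CUBIC)
o[:560,400:]=cv2.resize(b[110:215,260:335],(400,560),interpolation=cv2.INTER_CUBIC)
cv2.imwrite('pics/g2.png',o)
```

```text
d [ 0.0002 -0.0006  0.0078] w [-0.    -0.     0.006] | tcp [0.649 0.043 0.43 ]
```

View pics/g2.png

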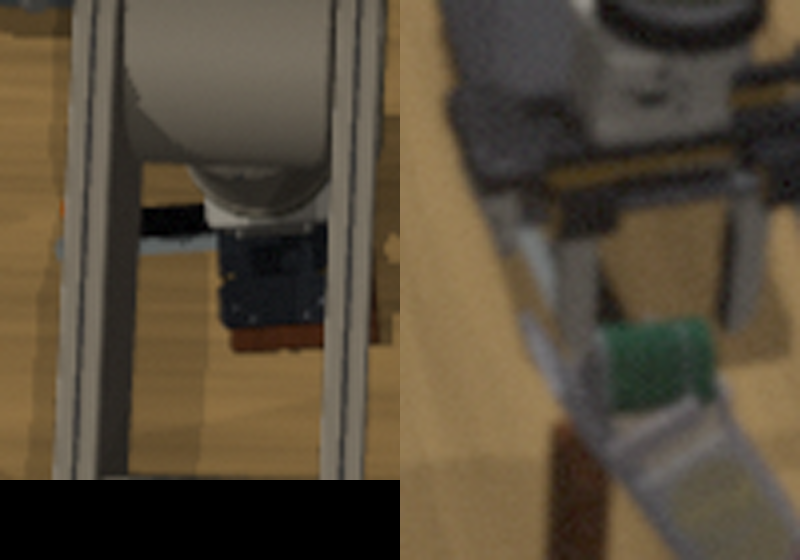

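The fingers straddle the tin end to end at (605–712), with no contact yet. I'll lower a little and close.

>>> {"api": "carry_out", "payload": {
  "targets": [
    {"hand": 68,"x": 0,"y": -0.001,"z": 0.004,"ax": 0,"ay": 0,"az": 0},
    {"hand": 68,"x": 0,"y": -0.001,"z": 0.008,"ax": 0,"ay": 0,"az": 0},
    {"hand": 68,"x": 0,"y": -0.001,"z": 0.011,"ax": 0,"ay": 0,"az": 0},
    {"hand": 68,"x": 0,"y": -0.001,"z": 0.011,"ax": 0,"ay": 0,"az": 0}
  ]
}}

```text
t: 22.7
tool_pos: [0.6486, 0.043, 0.4266]
orientation: [-2.112, -2.325, 0.001]
force: [0.1, 0.1, 0.7]
opening: 0.0633
gripper_force: 0.0
```

>>> {"api": "carry_out", "payload": {
  "targets": [
    {"hand": 68,"x": 0,"y": 0,"z": 0.003,"ax": 0,"ay": 0,"az": 0},
    {"hand": 68,"x": 0,"y": 0,"z": 0.005,"ax": 0,"ay": 0,"az": 0},
    {"hand": 68,"x": 0,"y": 0,"z": 0.005,"ax": 0,"ay": 0,"az": 0}
  ]
}}

```text
t: 23.08
tool_pos: [0.6487, 0.043, 0.4221]
orientation: [2.112, 2.325, 0.0]
force: [-0.2, 0.1, -0.5]
opening: 0.0633
gripper_force: 0.1
```

>>> {"api": "carry_out", "payload": {
  "targets": [
    {"hand": 50,"x": 0,"y": 0,"z": 0,"ax": 0,"ay": 0,"az": 0},
    {"hand": 50,"x": 0,"y": 0,"z": 0,"ax": 0,"ay": 0,"az": 0},
    {"hand": 50,"x": 0,"y": 0,"z": 0,"ax": 0,"ay": 0,"az": 0}
  ],
  "newtons": 30
}}

```text
t: 23.45
tool_pos: [0.6488, 0.0431, 0.4226]
orientation: [2.112, 2.325, 0.001]
force: [-1.3, 0.7, 1.0]
opening: 0.0559
gripper_force: 29.6
```

```bash
cat >> h.py <<'E'
def ENDF(deg): return END@R.from_euler('x',deg,degrees=True).as_matrix()
def tinpose(c,deg,off=.0245):  # tin centre in chute coords, held by its ends
    M=ENDF(deg);C=OC+RC@np.array(c);return go(C-off*M[:,2],M)
E
python3 - <<'E'
from h import *
print(ENDF(60).T@RC)
tinpose([.075,0,.226],0);tinpose([.055,0,.226],30);tinpose([.055,0,.226],60);tinpose([.003,0,.226],60)
E
```

```text
[[-1.22601998e-16  1.00000000e+00  6.64535687e-17]
 [-1.89221905e-09  7.19592232e-17 -9.99999997e-01]
 [-9.99999997e-01 -1.10958625e-16  1.89221919e-09]]
d [-0.0012  0.0403 -0.0542] w [ 0.001 -0.     0.006] | tcp [0.689 0.046 0.477]
d [-0.0017  0.1187 -0.0184] w [0.525 0.002 0.006] | tcp [0.767 0.053 0.441]
d [-0.0021  0.1887  0.0517] w [1.048 0.003 0.006] | tcp [0.837 0.059 0.371]
d [-0.0018  0.1436  0.0777] w [1.048 0.003 0.006] | tcp [0.792 0.055 0.345]
```

>>> {"api": "carry_out", "payload": {
  "targets": [
    {"hand": 50,"x": 0,"y": 0,"z": -0.03,"ax": 0,"ay": 0,"az": 0},
    {"hand": 50,"x": -0.001,"y": 0.02,"z": -0.054,"ax": 0,"ay": 0,"az": 0},
    {"hand": 50,"x": -0.001,"y": 0.06,"z": -0.05,"ax": 0.15,"ay": 0,"az": 0},
    {"hand": 50,"x": -0.002,"y": 0.09,"z": -0.035,"ax": 0.34,"ay": 0,"az": 0},
    {"hand": 50,"x": -0.002,"y": 0.119,"z": -0.018,"ax": 0.52,"ay": 0,"az": 0},
    {"hand": 50,"x": -0.002,"y": 0.119,"z": -0.018,"ax": 0.52,"ay": 0,"az": 0}
  ]
}}

```text
t: 24.2
tool_pos: [0.7682, 0.0524, 0.4365]
orientation: [-1.839, -2.024, 0.546]
force: [-0.3, -0.1, -1.6]
opening: 0.0561
gripper_force: 29.9
```

Run:
```python
from h import *
print(read_state()['q'].round(2));chk()
for a in(45,52,60):tinpose([.04,0,.226],a)
```

```text
[ 0.01  1.03  0.27 -0.06  2.37 -0.12]
d [0.0003 0.0359 0.0114] w [0.248 0.003 0.005] | tcp [0.794 0.055 0.403]
d [0.0002 0.0582 0.0185] w [0.37  0.003 0.005] | tcp [0.809 0.057 0.386]
d [0.0001 0.0824 0.0299] w [0.51  0.003 0.005] | tcp [0.824 0.058 0.364]
```

Run:
```python
from h import *
tinpose([.014,0,.226],30);tinpose([.010,0,.226],40);tinpose([.009,0,.226],45);tinpose([.005,0,.226],52)
```

```text
d [ 0.0007 -0.0264  0.0283] w [-0.014  0.002  0.005] | tcp [0.732 0.05  0.421]
d [0.0005 0.0049 0.0342] w [0.161 0.003 0.005] | tcp [0.755 0.052 0.4  ]
d [0.0005 0.0208 0.0385] w [0.248 0.003 0.005] | tcp [0.767 0.053 0.388]
d [0.0004 0.0411 0.0491] w [0.37  0.003 0.005] | tcp [0.779 0.054 0.368]
```

>>> {"api": "carry_out", "payload": {
  "targets": [
    {"hand": 50,"x": 0,"y": -0.02,"z": 0.012,"ax": 0,"ay": 0,"az": 0},
    {"hand": 50,"x": 0,"y": -0.024,"z": 0.022,"ax": 0,"ay": 0,"az": 0},
    {"hand": 50,"x": 0.001,"y": -0.024,"z": 0.026,"ax": 0,"ay": 0,"az": 0.005},
    {"hand": 50,"x": 0.001,"y": -0.01,"z": 0.03,"ax": 0.07,"ay": 0,"az": 0.005},
    {"hand": 50,"x": 0.001,"y": 0.005,"z": 0.034,"ax": 0.16,"ay": 0,"az": 0.005},
    {"hand": 50,"x": 0.001,"y": 0.005,"z": 0.034,"ax": 0.16,"ay": 0,"az": 0.005}
  ]
}}

```text
t: 25.0
tool_pos: [0.7557, 0.0523, 0.4019]
orientation: [-1.751, -1.918, 0.687]
force: [-0.3, 0.1, -2.4]
opening: 0.0556
gripper_force: 29.9
```

Run:
```python
from h import *
s=read_state();print(s['q'].round(2),(s['force']@RC).round(1));chk()
for c,a in(([.010,0,.226],40),([.009,0,.226],45),([.005,0,.226],52),([.003,0,.226],57)):tinpose(c,a)
```

```text
[ 0.01  1.07  0.3  -0.08  2.46 -0.12] [-1.4  0.2 -1.9]
d [-0.0005  0.0034  0.0041] w [ 0.017  0.003 -0.   ] | tcp [0.755 0.052 0.4  ]
d [-0.0005  0.0198  0.006 ] w [ 0.104  0.003 -0.   ] | tcp [0.767 0.053 0.388]
d [-0.0004  0.0414  0.0136] w [ 0.226  0.003 -0.001] | tcp [0.779 0.054 0.368]
d [-0.0004  0.0568  0.0199] w [ 0.313  0.003 -0.001] | tcp [0.787 0.055 0.354]
```

>>> {"api": "carry_out", "payload": {
  "targets": [
    {"hand": 50,"x": 0,"y": 0.01,"z": 0.004,"ax": 0.06,"ay": 0,"az": 0},
    {"hand": 50,"x": 0,"y": 0.02,"z": 0.006,"ax": 0.104,"ay": 0,"az": 0},
    {"hand": 50,"x": 0,"y": 0.03,"z": 0.01,"ax": 0.165,"ay": 0,"az": 0},
    {"hand": 50,"x": 0,"y": 0.03,"z": 0.01,"ax": 0.165,"ay": 0,"az": 0}
  ]
}}

```text
t: 25.55
tool_pos: [0.7616, 0.053, 0.3819]
orientation: [-1.66, -1.819, 0.808]
force: [0.2, -0.6, -0.6]
opening: 0.0573
gripper_force: 29.3
```

Run:
```python
from h import *
s=read_state();print(s['q'].round(2),(s['force']@RC).round(1));chk()
for c,a in(([.005,0,.226],52),([.003,0,.226],57),([.002,0,.226],60)):tinpose(c,a)
```

```text
[ 0.02  1.28  0.03 -0.13  2.67 -0.16] [-0.2 -0.6 -0.6]
d [-0.0006  0.0225 -0.0032] w [ 0.074  0.004 -0.001] | tcp [0.779 0.054 0.368]
d [-0.0006  0.0387  0.0007] w [ 0.161  0.004 -0.001] | tcp [0.787 0.055 0.354]
d [-0.0006  0.0483  0.0036] w [ 0.214  0.004 -0.001] | tcp [0.791 0.055 0.345]
```

Run:
```python
from h import *
s=read_state();M=R.from_rotvec(s['orientation']).as_matrix()
C=s['tool_pos']+M@[0,0,.1915];print('centre',((C-OC)@RC).round(4),'axis',(M[:,1]@RC).round(3))
for e in([0,.028,.022],[0,-.028,.022],[0,.028,-.022]):print(((C+M@e-OC)@RC).round(4))
for c,a in(([.012,0,.23],42),([.010,0,.232],42),([.010,0,.226],42)):tinpose(c,a)
```

```text
centre [-4.000e-04 -2.000e-04  2.334e-01] axis [ 0.212 -0.001 -0.977]
[-0.0159 -0.0003  0.2013]
[-2.780e-02 -2.000e-04  2.561e-01]
[ 2.710e-02 -1.000e-04  2.107e-01]
d [-0.0007 -0.0133 -0.0104] w [-0.1    0.004 -0.001] | tcp [0.76  0.052 0.4  ]
d [-0.0007 -0.0157 -0.0089] w [-0.1    0.004 -0.001] | tcp [0.758 0.052 0.4  ]
d [-0.0007 -0.0098 -0.0076] w [-0.1    0.004 -0.001] | tcp [0.76  0.052 0.395]
```

>>> {"api": "carry_out", "payload": {
  "targets": [
    {"hand": 68,"x": 0,"y": 0,"z": 0,"ax": 0,"ay": 0,"az": 0},
    {"hand": 68,"x": 0,"y": 0,"z": 0,"ax": 0,"ay": 0,"az": 0},
    {"hand": 68,"x": 0,"y": 0,"z": 0,"ax": 0,"ay": 0,"az": 0}
  ]
}}

```text
t: 25.98
tool_pos: [0.7613, 0.0529, 0.3808]
orientation: [-1.657, -1.814, 0.812]
force: [0.8, 0.2, -1.0]
opening: 0.0634
gripper_force: 0.3
```

```bash
cat >> h.py <<'E'
def tip(dx,dz,deg): # nose fingertip inner edge moved by dx,dz in chute, tool tilt deg
    s=read_state();M=R.from_rotvec(s['orientation']).as_matrix();h=s['opening']/2
    T=s['tool_pos']+M@[0,h,.186]; N=ENDF(deg);T2=T+RC@[dx,0,dz]
    print('tip',((T-OC)@RC).round(4),end=' ');go(T2-N@[0,h,.186],N,g=0)
E
python3 - <<'E'
from h import *
s=read_state();print(s['q'].round(2),(s['force']@RC).round(1));chk()
b,D=read_camera('side');h=cv2.cvtColor(b,cv2.COLOR_BGR2HSV)
v,u=np.nonzero((cv2.inRange(h,(60,80,20),(100,255,255))>0)&(D>0));P=pts('side',D,u,v);L=(P-OC)@RC
k=(abs(L[:,1])<.04)&(abs(L[:,0])<.08)&(L[:,2]>.1)&(L[:,2]<.32);L=L[k];print(len(L),L.min(0).round(3),L.max(0).round(3))
for z0 in np.arange(.17,.27,.01):
    S=L[(L[:,2]>=z0)&(L[:,2]<z0+.01)]
    if len(S):print(round(z0,2),len(S),'xmax %.3f'%S[:,0].max())
tip(0,0,48);tip(.005,0,44);tip(.022,0,36)
cv2.imwrite('pics/g3.png',cv2.resize(b[110:215,260:335],(428,600),interpolation=cv2.INTER_CUBIC))
E
```

```text
[ 0.02  1.28  0.02 -0.13  2.67 -0.16] [ 0.2  0.1 -1.3]
5 [ 0.01  -0.02   0.231] [ 0.019 -0.019  0.244]
0.23 3 xmax 0.019
0.24 2 xmax 0.017
tip [ 9.900e-03 -1.000e-04  2.027e-01] d [-0.0007 -0.0004  0.0001] w [-0.002  0.003 -0.001] | tcp [0.761 0.052 0.38 ]
tip [ 9.900e-03 -1.000e-04  2.027e-01] d [-0.0007 -0.0122 -0.0022] w [-0.072  0.003 -0.001] | tcp [0.755 0.052 0.391]
tip [ 9.900e-03 -1.000e-04  2.027e-01] d [-0.0007 -0.0338 -0.0108] w [-0.211  0.004 -0.001] | tcp [0.747 0.051 0.413]
```

View pics/g3.png

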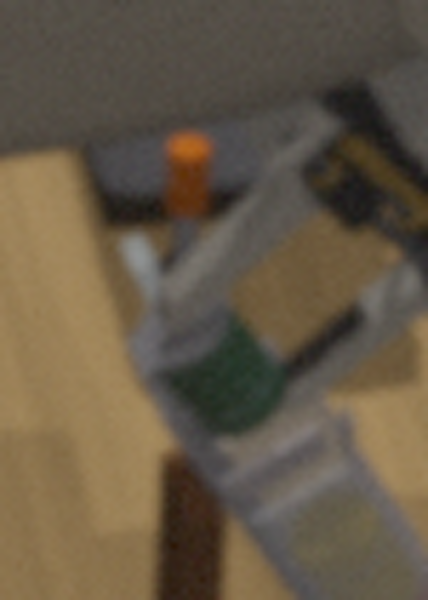

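The tin now lies along the floor, held only by the nose finger at about (290,360). I'll retract that finger square to the floor.

>>> {"api": "carry_out", "payload": {
  "targets": [
    {"hand": 68,"x": 0,"y": -0.012,"z": -0.002,"ax": -0.072,"ay": 0,"az": 0},
    {"hand": 68,"x": 0,"y": -0.023,"z": -0.006,"ax": -0.14,"ay": 0,"az": 0},
    {"hand": 68,"x": 0,"y": -0.034,"z": -0.011,"ax": -0.211,"ay": 0,"az": 0},
    {"hand": 68,"x": 0,"y": -0.036,"z": -0.025,"ax": -0.24,"ay": 0,"az": 0},
    {"hand": 68,"x": 0,"y": -0.036,"z": -0.035,"ax": -0.24,"ay": 0,"az": 0},
    {"hand": 68,"x": 0,"y": -0.036,"z": -0.035,"ax": -0.24,"ay": 0,"az": 0}
  ]
}}

```text
t: 26.82
tool_pos: [0.7636, 0.0533, 0.4304]
orientation: [-1.803, -1.975, 0.613]
force: [-0.3, -0.9, -0.4]
opening: 0.063
gripper_force: 0.0
```

Run:
```python
from h import *
s=read_state();print(s['q'].round(2),(s['force']@RC).round(1))
for n in('top','side'):
    b,D=read_camera(n);h=cv2.cvtColor(b,cv2.COLOR_BGR2HSV)
    for nm,lo,hi in(('g',(60,80,20),(100,255,255)),('y',(20,150,50),(30,255,255))):
        v,u=np.nonzero((cv2.inRange(h,lo,hi)>0)&(D>0));P=pts(n,D,u,v);L=(P-OC)@RC
        k=(abs(L[:,1])<.04)&(abs(L[:,0])<.05)&(L[:,2]>.0)&(L[:,2]<.32);L=L[k]
        if len(L):print(n,nm,len(L),L.min(0).round(3),L.max(0).round(3))
```

```text
[ 0.01  1.06  0.23 -0.07  2.44 -0.12] [-0.6 -0.9 -0.1]
side g 55 [ 0.012 -0.023  0.196] [ 0.044 -0.002  0.232]
```

```bash
cat >> h.py <<'E'
def gpose(n='side',lo=(60,80,20),hi=(100,255,255)):
    b,D=read_camera(n);h=cv2.cvtColor(b,cv2.COLOR_BGR2HSV)
    m=(cv2.inRange(h,lo,hi)>0)&(D>0);v,u=np.nonzero(m);P=pts(n,D,u,v)
    if n=='side': P=P-[.0045,-.004,.001]
    L=(P-OC)@RC;k=(abs(L[:,1])<.05)&(abs(L[:,0])<.09)&(L[:,2]>-.03)&(L[:,2]<.32);Q=(P[k]-OC)@cz
    print(n,len(Q))
    for x0 in np.arange(-.16,.1,.008):
        S=Q[(Q[:,0]>=x0)&(Q[:,0]<x0+.008)]
        if len(S)>2: print(' x %.3f n%d zmax %.3f zmin %.3f y %.3f..%.3f'%(x0+.004,len(S),S[:,2].max(),S[:,2].min(),S[:,1].min(),S[:,1].max()))
    if k.any():
        q=np.stack([u[k],v[k]],-1).astype(np.int32);r=cv2.minAreaRect(q);print(' px rect',r)
E
python3 - <<'E'
from h import *
gpose();gpose('top')
s=read_state();M=R.from_rotvec(s['orientation']).as_matrix()
for sg in(1,-1): print('tip',((s['tool_pos']+M@[0,sg*s['opening']/2,.186]-OC)@cz).round(3),((s['tool_pos']+M@[0,sg*s['opening']/2,.186]-OC)@RC).round(3))
E
```

```text
side 58
 x -0.100 n14 zmax 0.212 zmin 0.190 y -0.018..-0.003
 x -0.092 n19 zmax 0.208 zmin 0.188 y -0.018..0.003
 x -0.084 n16 zmax 0.205 zmin 0.189 y -0.016..0.002
 x -0.076 n5 zmax 0.201 zmin 0.195 y -0.008..0.001
 x -0.068 n3 zmax 0.194 zmin 0.191 y -0.010..-0.002
 px rect ((309.8680114746094, 177.4759979248047), (13.86362361907959, 11.716998100280762), 10.304845809936523)
top 0
tip [-0.053  0.     0.206] [0.058 0.    0.205]
tip [-0.104  0.     0.242] [0.03  0.    0.262]
```

Run:
```python
from h import *
s=read_state();M=R.from_rotvec(s['orientation']).as_matrix();print(60-np.degrees(np.arcsin(M[:,1]@RC[:,0])))
C=[.005,0,.2145]
tinpose(C,29,off=-.01+.0245+.02);tinpose(C,29,off=.0245)
tinpose([.006,0,.235],40);tinpose([.004,0,.236],46)
```

```text
34.44160137274893
d [-0.0006 -0.0191  0.0287] w [-0.095  0.004  0.   ] | tcp [0.732 0.05  0.417]
d [-0.0006 -0.0181  0.0386] w [-0.095  0.004  0.   ] | tcp [0.727 0.049 0.408]
d [-0.0006  0.0005  0.0289] w [ 0.097  0.004 -0.   ] | tcp [0.748 0.051 0.405]
d [-0.0006  0.0186  0.0333] w [ 0.202  0.003 -0.   ] | tcp [0.76  0.052 0.392]
```

>>> {"api": "carry_out", "payload": {
  "targets": [
    {"hand": 74,"x": 0,"y": -0.019,"z": 0.005,"ax": -0.095,"ay": 0,"az": 0},
    {"hand": 74,"x": 0,"y": -0.019,"z": 0.018,"ax": -0.095,"ay": 0,"az": 0},
    {"hand": 74,"x": 0,"y": -0.018,"z": 0.028,"ax": -0.095,"ay": 0,"az": 0},
    {"hand": 74,"x": 0,"y": -0.018,"z": 0.036,"ax": -0.095,"ay": 0,"az": 0},
    {"hand": 74,"x": 0,"y": -0.018,"z": 0.036,"ax": -0.095,"ay": 0,"az": 0}
  ]
}}

```text
t: 27.65
tool_pos: [0.7278, 0.0499, 0.4102]
orientation: [-1.857, -2.034, 0.529]
force: [0.1, 0.7, -0.7]
opening: 0.0688
gripper_force: 0.0
```

Run:
```python
from h import *
s=read_state();print((s['force']@RC).round(1));gpose()
M=R.from_rotvec(s['orientation']).as_matrix()
for sg in(1,-1): print('tip',((s['tool_pos']+M@[0,sg*s['opening']/2,.186]-OC)@cz).round(3))
```

```text
[-0.2  0.7 -0.7]
side 0
tip [-0.069 -0.     0.179]
tip [-0.129 -0.     0.212]
```

Run:
```python
from h import *
for n in('top','side'):
    b,D=read_camera(n);h=cv2.cvtColor(b,cv2.COLOR_BGR2HSV)
    r=proj(n,OC+RC@np.array([[0,0,.03],[0,0,.085],[0,0,.14],[0,0,.2],[0,0,.23]]).T.T[0]) if 0 else np.vstack([proj(n,OC+RC@np.array([.0,0,z])) for z in(.028,.084,.14,.2,.23)])
    for p in r.round().astype(int): print(n,p,h[p[1],p[0]],h[p[1]-2:p[1]+3,p[0]-2:p[0]+3].reshape(-1,3).mean(0).round())
    for nm,lo,hi in(('g',(50,40,15),(105,255,255)),('y',(18,110,40),(32,255,255))):
        m=cv2.inRange(h,lo,hi);k,l,s,c=cv2.connectedComponentsWithStats(m)
        for i in range(1,k):
            if s[i,4]>15 and np.hypot(*(c[i]-r[2]))<90: print(nm,s[i],c[i].round())
```

```text
top [252 156] [18 51 75] [19. 50. 74.]
top [251 162] [18 52 73] [19. 49. 71.]
top [251 168] [24 58 62] [24. 71. 59.]
top [251 176] [20 51 90] [19. 49. 88.]
top [251 180] [18 47 93] [19. 49. 94.]
y [215 123  19  26 299] [222. 137.]
side [328 219] [ 9 37 89] [24. 47. 91.]
side [319 208] [25 34 83] [31. 36. 86.]
side [311 195] [114  11 121] [116.   7. 110.]
side [301 182] [ 17  80 121] [ 21.  55. 116.]
side [295 175] [ 30   2 106] [63. 10. 99.]
y [309 136  28  12 110] [324. 142.]
y [303 150  24  21 216] [314. 159.]
y [298 203  17  22 163] [304. 215.]
```

Run:
```python
from h import *
for n in('top','side'):
    b,D=read_camera(n);h=cv2.cvtColor(b,cv2.COLOR_BGR2HSV)
    m=cv2.inRange(h,(65,50,15),(100,255,255));k,l,s,c=cv2.connectedComponentsWithStats(m)
    for i in range(1,k):
        if s[i,4]>6:
            v,u=np.nonzero((l==i)&(D>0));P=pts(n,D,u,v);print(n,s[i],P.mean(0).round(3),np.mean(h[v,u],0).round() if len(u) else '')
    # saturation/hue profile along the chute in side view
    if n=='side':
        for z in np.arange(0,.24,.014):
            p=proj(n,OC+RC@np.array([.0,-.024,z])+[.0045,-.004,0])[0].round().astype(int);print(round(z,3),p,b[p[1]-1:p[1]+2,p[0]-1:p[0]+2].reshape(-1,3).mean(0).round())
```

```text
top [388 164  35  27 600] [ 0.671 -0.434  0.044] [ 68. 155.  65.]
top [462 173  31  20 428] [ 0.654 -0.642  0.09 ] [ 69. 232.  60.]
side [344 385  32  31 736] [ 0.663 -0.454  0.055] [ 67. 126.  87.]
0.0 [337 231] [88. 87. 94.]
0.014 [335 228] [70. 70. 88.]
0.028 [333 226] [70. 71. 88.]
0.042 [331 223] [73. 73. 89.]
0.056 [328 220] [74. 77. 89.]
0.07 [326 217] [70. 86. 92.]
0.084 [324 214] [71. 87. 94.]
0.098 [322 211] [72. 86. 92.]
0.112 [320 209] [72. 84. 91.]
0.126 [318 205] [79. 80. 77.]
0.14 [316 202] [77. 79. 75.]
0.154 [313 199] [77. 80. 76.]
0.168 [311 196] [110. 109. 109.]
0.182 [309 193] [95. 93. 97.]
0.196 [306 190] [107. 106. 111.]
0.21 [304 186] [ 97. 103. 110.]
0.224 [301 183] [ 88. 108. 124.]
0.238 [299 180] [91. 92. 97.]
```

The wall profile shows green seated at 118–160 mm in the channel. I'll retreat and confirm from the top camera.

>>> {"api": "carry_out", "payload": {
  "targets": [
    {"hand": 74,"x": 0,"y": 0,"z": -0.03,"ax": 0,"ay": 0,"az": 0},
    {"hand": 74,"x": 0,"y": -0.05,"z": -0.06,"ax": -0.1,"ay": 0,"az": 0},
    {"hand": 40,"x": 0,"y": -0.1,"z": -0.07,"ax": -0.3,"ay": 0,"az": 0},
    {"hand": 20,"x": 0.03,"y": -0.13,"z": -0.06,"ax": -0.48,"ay": 0,"az": 0},
    {"hand": 0,"x": 0.06,"y": -0.15,"z": -0.05,"ax": -0.52,"ay": 0,"az": 0},
    {"hand": 0,"x": 0.12,"y": -0.15,"z": -0.05,"ax": -0.52,"ay": 0,"az": 0}
  ]
}}

```text
t: 28.65
tool_pos: [0.6087, 0.1592, 0.5277]
orientation: [2.111, 2.308, 0.016]
force: [0.6, 0.7, -0.1]
opening: 0.0336
gripper_force: 0.0
```

Run:
```python
from h import *
chk()
K=(np.array([.6377,.178,.256])-OC)@cz;print('knob',K.round(4),'want y .137')
x=K[0]
go(W(x,.170,.28),END);go(W(x,.170,.206),END);go(W(x,.0925,.206),END)
b,D=read_camera('top');h=cv2.cvtColor(b,cv2.COLOR_BGR2HSV);v,u=np.nonzero((cv2.inRange(h,(4,170,100),(18,255,255))>0)&(D>0));P=(pts('top',D,u,v)-OC)@cz
P=P[(P[:,2]>.17)&(P[:,2]<.25)&(abs(P[:,1]-.1)<.09)&(abs(P[:,0]+.09)<.08)];print(len(P),P.min(0).round(3) if len(P) else'',P.max(0).round(3) if len(P) else'')
```

```text
red 27 z 0.003..0.034 x med 0.020 y -0.003
yel 44 z 0.057..0.103 x med 0.020 y -0.003
grn 49 z 0.115..0.154 x med 0.020 y -0.001
knob [-0.0872  0.1363  0.2039] want y .137
d [0.0417 0.0304 0.0289] w [ 0.016 -0.001  0.006] | tcp [0.635 0.212 0.499]
d [0.0417 0.0293 0.1029] w [ 0.016 -0.001  0.006] | tcp [0.635 0.212 0.425]
d [-0.0358  0.0288  0.1028] w [ 0.016 -0.001  0.006] | tcp [0.642 0.134 0.425]
0
```

All three are stacked. Next, shut the gate by pushing the knob with closed fingers from its +y side.

>>> {"api": "carry_out", "payload": {
  "targets": [
    {"hand": 0,"x": 0.045,"y": 0.03,"z": 0.01,"ax": 0.016,"ay": 0,"az": 0.006},
    {"hand": 0,"x": 0.045,"y": 0.03,"z": 0.03,"ax": 0.016,"ay": 0,"az": 0.006},
    {"hand": 0,"x": 0.045,"y": 0.03,"z": 0.03,"ax": 0.016,"ay": 0,"az": 0.006},
    {"hand": 0,"x": 0.045,"y": 0.03,"z": 0.075,"ax": 0.016,"ay": 0,"az": 0.006},
    {"hand": 0,"x": 0.045,"y": 0.03,"z": 0.103,"ax": 0.016,"ay": 0,"az": 0.006},
    {"hand": 0,"x": 0.045,"y": 0.03,"z": 0.103,"ax": 0.016,"ay": 0,"az": 0.006}
  ]
}}

```text
t: 29.5
tool_pos: [0.6376, 0.2065, 0.4223]
orientation: [-2.124, -2.314, 0.01]
force: [-0.5, 0.3, -0.7]
opening: 0.0
gripper_force: 0.0
```

Run:
```python
from h import *
s=read_state();print(s['force'].round(1),((s['tool_pos']-OC)@cz).round(3));go(W(-.0872,.0925,.206),END)
```

```text
[-0.5  0.3 -0.7] [-0.085  0.165  0.37 ]
d [-0.0722 -0.0021 -0.0025] w [-0.005  0.004 -0.005] | tcp [0.642 0.134 0.425]
```

>>> {"api": "carry_out", "payload": {
  "targets": [
    {"hand": 0,"x": -0.015,"y": 0,"z": 0,"ax": 0,"ay": 0,"az": 0},
    {"hand": 0,"x": -0.03,"y": 0,"z": 0,"ax": 0,"ay": 0,"az": 0},
    {"hand": 0,"x": -0.045,"y": 0,"z": 0,"ax": 0,"ay": 0,"az": 0},
    {"hand": 0,"x": -0.06,"y": 0,"z": 0,"ax": 0,"ay": 0,"az": 0},
    {"hand": 0,"x": -0.068,"y": 0,"z": 0,"ax": 0,"ay": 0,"az": 0},
    {"hand": 0,"x": -0.068,"y": 0,"z": 0,"ax": 0,"ay": 0,"az": 0}
  ]
}}

```text
t: 30.25
tool_pos: [0.6439, 0.1387, 0.424]
orientation: [2.124, 2.312, -0.005]
force: [0.6, -0.8, 0.1]
opening: 0.0003
gripper_force: 0.0
```

Run:
```python
from h import *
s=read_state();print(s['force'].round(1),((s['tool_pos']-OC)@cz).round(3))
```

```text
[ 0.6 -0.8  0.1] [-0.085  0.097  0.372]
```

>>> {"api": "carry_out", "payload": {
  "targets": [
    {"hand": 0,"x": -0.003,"y": 0,"z": 0,"ax": 0,"ay": 0,"az": 0},
    {"hand": 0,"x": -0.006,"y": 0,"z": 0,"ax": 0,"ay": 0,"az": 0},
    {"hand": 0,"x": -0.006,"y": 0,"z": 0,"ax": 0,"ay": 0,"az": 0}
  ]
}}

```text
t: 30.62
tool_pos: [0.6442, 0.1345, 0.4238]
orientation: [2.123, 2.316, -0.003]
force: [-0.5, 4.6, -0.3]
opening: 0.0004
gripper_force: 2.3
```

Run:
```python
from h import *
s=read_state();print(s['force'].round(1),((s['tool_pos']-OC)@cz).round(3))
b,D=read_camera('side');h=cv2.cvtColor(b,cv2.COLOR_BGR2HSV);v,u=np.nonzero((cv2.inRange(h,(4,170,100),(18,255,255))>0)&(D>0));P=(pts('side',D,u,v)-[.0045,-.004,.001]-OC)@cz
P=P[(P[:,2]>.17)&(P[:,2]<.25)&(abs(P[:,1]-.1)<.09)&(abs(P[:,0]+.09)<.08)];print(len(P),P.min(0).round(3) if len(P) else'',P.max(0).round(3) if len(P) else'')
```

```text
[-0.5  4.6 -0.3] [-0.085  0.092  0.372]
6 [-0.095  0.064  0.219] [-0.086  0.074  0.224]
```

>>> {"api": "carry_out", "payload": {
  "targets": [
    {"hand": 0,"x": -0.003,"y": 0,"z": 0,"ax": 0,"ay": 0,"az": 0},
    {"hand": 0,"x": -0.003,"y": 0,"z": 0,"ax": 0,"ay": 0,"az": 0}
  ]
}}

```text
t: 30.92
tool_pos: [0.6441, 0.1336, 0.424]
orientation: [-2.119, -2.316, -0.001]
force: [-1.3, 15.7, -0.8]
opening: 0.0006
gripper_force: 7.7
```

The stop is reached (15.7 N with no travel). I'll back off and rise clear.

>>> {"api": "carry_out", "payload": {
  "targets": [
    {"hand": 0,"x": 0.02,"y": 0,"z": 0,"ax": 0,"ay": 0,"az": 0},
    {"hand": 0,"x": 0.035,"y": 0,"z": 0,"ax": 0,"ay": 0,"az": 0},
    {"hand": 0,"x": 0.035,"y": 0,"z": -0.06,"ax": 0,"ay": 0,"az": 0},
    {"hand": 0,"x": 0.06,"y": -0.05,"z": -0.09,"ax": 0,"ay": 0,"az": 0},
    {"hand": 0,"x": 0.1,"y": -0.1,"z": -0.09,"ax": 0,"ay": 0,"az": 0},
    {"hand": 0,"x": 0.14,"y": -0.14,"z": -0.09,"ax": 0,"ay": 0,"az": 0},
    {"hand": 0,"x": 0.14,"y": -0.14,"z": -0.09,"ax": 0,"ay": 0,"az": 0}
  ]
}}

```text
t: 31.8
tool_pos: [0.4904, 0.261, 0.515]
orientation: [2.117, 2.318, -0.002]
force: [1.7, 0.3, 1.0]
opening: 0.0009
gripper_force: 0.0
```

Run:
```python
from h import *
chk()
b,D=read_camera('top');h=cv2.cvtColor(b,cv2.COLOR_BGR2HSV);v,u=np.nonzero((cv2.inRange(h,(4,170,100),(18,255,255))>0)&(D>0));P=(pts('top',D,u,v)-OC)@cz
P=P[(P[:,2]>.17)&(P[:,2]<.25)&(abs(P[:,1]-.1)<.09)&(abs(P[:,0]+.09)<.08)];print(len(P),P.min(0).round(3),P.max(0).round(3),'force',read_state()['force'].round(1))
```

```text
red 29 z 0.001..0.042 x med 0.020 y -0.003
yel 47 z 0.057..0.106 x med 0.020 y -0.003
grn 49 z 0.116..0.151 x med 0.020 y -0.001
39 [-0.097  0.065  0.214] [-0.081  0.081  0.223] force [-0.1 -0.7  0.4]
```

```bash
python3 -c "
from plant import robot
print(robot.close_job())"
```

```text
the job is handed in; nothing more can be done
None
```

The dispenser is refilled and the job handed in at about 32 s: red, yellow and green tins stacked in that order and the gate shut. The green tin tipped at the mouth on its first feed and had to be regrasped, the other counter items were not re-measured, and no verdict was returned.

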